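# Lay out the dominoes

### The arm

A 7-joint arm with a two-finger parallel gripper is mounted at the origin on the work surface. World frame = base frame: x ahead of the robot, y to its left, z up, the work surface at z = 0. Lengths are in m, angles in rad, forces in N, time in s.
With the tool pointing down it reaches from about 0.425 to 0.875 m from the base axis. Payload 4.7 kg.
Tool frame: the origin (TCP) lies midway between the tips of the shut fingers; the grasp point (between the pads) lies 19 mm behind it; z points along the fingers, y is the direction in which the jaws open and shut (so a half turn about z gives the same grasp; the last joint's range is limited). The gripper opens to 87 mm and grips with 3 to 60 N. Pads are 19 mm wide; open, the fingers measure 117 mm over their backs; the gripper's body (75 mm by 190 mm) begins 51 mm behind the grasp point.
Start: joints at [-1.138, 0.321, -0.07, 1.45, 0.023, 1.371, -0.057], TCP at [0.264, 0.594, 0.187] pointing down, gripper open.
Joint ranges: [-2.86, 2.86], [-0.3, 2.09], [-1.38, 1.24], [0.06, 2.45], [-1.56, 4.7], [0.09, 2.05], [-2.69, 2.69]. Speed limits (rad/s): [2.57, 2.57, 3.14, 3.14, 3.14, 3.14, 3.14].

### API

Orientations are given as a rotation vector (axis times angle).
In Python, from bench import ctrl, optics gives the robot as it stands. The module is installed in compiled form; this text tells all that it offers.
- The arm moves only by the tool step_arm, never from a script. Its argument "deltas" is a list of rows, each a list of 7 numbers: the turn, a rotation vector about the tool's x, y, z in degrees, then the shift along the tool's x, y, z in mm, then the finger opening in mm, from 0 to 87. A call has exactly 8 rows; each row is the pose to reach, as a shift and turn from the pose commanded when the call began, along the tool's axes at that moment; what a row does not reach only later rows make up. A row lasts 1/8 s, in which the tool goes at most 62.5 mm and 10.7 degrees, less where a joint would pass 70% of its speed; a pose out of reach is approached as far as the arm can. A call with a gripper value outside its range is refused whole. The fingers move at their own pace and stop on an object; "newtons" is the grip in N (left out, the last holds). Time passes only in rows, so rows that repeat a pose let the fingers close, or fill a call up. It gives the time, the measured TCP pose, the force and the opening at its end, in the units of the state.
- ctrl.get_state(): the state, without advancing time (a new reading comes with each control period).
- optics.get_image(name): name is "side" or "top"; returns the picture (384x512x3 uint8, red, green, blue); there is no depth.
- optics.get_calibration(name): a dict with "K" (3x3 intrinsics, pixels), "k1" (the pictures are not rectified: a ray, as slopes to the right and down, at radius r is drawn at 1 + k1 r^2 times it, then the intrinsics apply), "R" (3x3) and "t" (3): a world point X has camera coordinates R X + t. Camera axes: x right, y down, z forward; pixel columns grow to the right and rows downward; lengths in m; the calibration is good to about 2 mm. A picture is of the moment at which its call begins. get_calibration takes no time and is no camera call.
- ctrl.close_job(): hands the job in, once; it reports no verdict.
The state is a dict: "time": time; "joint_positions": joint angles; "qd": joint speeds; "joint_torque": joint torques, N m; "position": TCP position; "tool_rot": TCP orientation; "ft_force": force on the tool from outside, world axes, zero at the start; "torque": the same for the moment, N m; "grip_width": opening from 0.0 (shut) to 1.0 (fully open).
Only numpy, scipy, OpenCV 4.12 (cv2) and the standard library are available. Lean on these libraries where they do the work, as an engineer would, in place of code of your own. Each camera call takes 0.05 s, during which the arm holds its last target.

### The job

Get the domino table ready: first push the dark tile tray fully home into the corner of the L-shaped guard, snug against both bars. Then open the domino box by lifting the lid's front end over the stop lip and sliding it out of the grooves, lay the lid handle up, flat and square on the middle of the grey place mat, long side along long side, and let go of it. After that move every tile from the box into the tray, each lying flat on the tray's floor, and leave the tray still snug against both bars; do not disturb the crockery and other table things.

Things in the scene. Friction and masses are not known exactly. Their poses are not given: they have to be found in the camera images.
- box: open-topped plywood domino box, fixed to the table, 204 long (its x) x 138 wide (its y) x 57 high; origin at the centre of its underside, -x pointing to the front end where the lid comes out. Inside 194 x 114 mm, floor 6 above the table. The shut lid rests on ledges along both sides at height 40, between low side cheeks (2 of play each side)
- box_lip (a point): middle of the top edge of the stop lip across the box's front end, at height 47, 7 above the ledges, so it blocks the shut lid. The lid's front must be tipped up over it: handle raised 9 to 12 with the lid tipped about 0.07 rad about its rear edge, then slid along the box's -x at that height; lifted level it cannot pass
- box_groove (a point): middle between the two grooves at the box's rear end, at height 51. Along the rearmost 54 mm of each side a groove roof (underside at 51, top at 57) overhangs the lid's edge: the 6 thick lid has 5 of play up and down there and its last 48 is held down. Slid 60 or more to the box's -x the lid is out of the grooves and can be lifted off
- lid: the box's sliding lid, light wood, 190 (its x) x 122 (its y) x 6 thick, about 110 g; origin at the centre of its underside; shut, its axes lie along the box's and its origin is at height 40, 1 to +x of the box's centre. On top an upright dark bar handle, 32 (x) x 12 (y) x 30 high, centred 55 from the lid's centre towards its front (-x) end, 150 from the rear edge
- lid_handle (a point): centre of the lid's handle bar, 21 above the lid's underside (the bar's top is 36 above the underside); axes as the lid's. Gripped across its 12 mm (along the lid's y)
- lid_mid (a point): point on the lid's underside at its centre; axes as the lid's
- tray: loose shallow dark wooden tile tray, open on top, 120 (its x) x 180 (its y) x 18 high, walls 6 thick, floor 6 thick, 350 g; origin at the centre of its underside, z up. Slides on the table when pushed at its rim
- guard: L-shaped guard of two aluminium bars fixed to the table, 16 wide and 20 high: one bar (176 long, along its y) with its inner face at x = +60, the other (110 long, along its x) with its inner face at y = -90 in its frame. Its origin, on the table, is where the tray's origin is when the tray is fully home in the corner with its axes along the guard's
- mat: grey rectangular place mat fixed on the table, 150 (its x) x 220 (its y), 2 thick; origin at the centre of its underside
- rest: bystander: blue ceramic chopstick rest, 55 x 18 x 12 high
- shaker: bystander: steel shaker, 38 across, 79 high; origin under its centre
- dish: bystander: white sauce dish, 90 across, 16 high
- sauce: bystander: amber sauce bottle, 48 across, 130 high; origin under its centre
- teacup: bystander: blue cup, 70 across, 66 high
- bowl: bystander: white bowl, 120 across, 58 high
- spoon: bystander: steel spoon 170 long, lying flat
- tile1_mid (a point): centre of a white domino tile, 24 (its x) x 48 (its y) x 14 thick (its z), 35 g; at first it lies flat on the box's floor under the lid, its length across the box (along the box's y), tiles 36 or more apart along the box. Three to five of the five tiles are present
- tile2_mid (a point): centre of a white domino tile, 24 (its x) x 48 (its y) x 14 thick (its z), 35 g; at first it lies flat on the box's floor under the lid, its length across the box (along the box's y), tiles 36 or more apart along the box. Three to five of the five tiles are present
- tile3_mid (a point): centre of a white domino tile, 24 (its x) x 48 (its y) x 14 thick (its z), 35 g; at first it lies flat on the box's floor under the lid, its length across the box (along the box's y), tiles 36 or more apart along the box. Three to five of the five tiles are present
- tile4_mid (a point): centre of a white domino tile, 24 (its x) x 48 (its y) x 14 thick (its z), 35 g; at first it lies flat on the box's floor under the lid, its length across the box (along the box's y), tiles 36 or more apart along the box. Three to five of the five tiles are present
- tile5_mid (a point): centre of a white domino tile, 24 (its x) x 48 (its y) x 14 thick (its z), 35 g; at first it lies flat on the box's floor under the lid, its length across the box (along the box's y), tiles 36 or more apart along the box. Three to five of the five tiles are present
Not all that is in view belongs to the job. There is more than one size of the lid; the job needs the larger.

How it is judged:
On the way, in this order (a step that is already met when the one before it is completed fails the run):
1. the tray is home against both bars of the guard (x of tray in the frame of guard between -0.004 and 0.003 m and y of tray in the frame of guard between -0.003 and 0.004 m and angle between the x axis of tray and the x axis of guard, either way round below 0.04 rad and height (world z) of tray below 0.004 m), for 0.2 s.
2. the lid has been slid out of the grooves towards the box's front ((x of lid_mid in the frame of box below -0.055 m or z of lid_mid in the frame of box above 0.065 m or horizontal distance between lid_mid and box above 0.1 m)), for 0.1 s.
3. the lid lies on the mat, handle up, released (x of lid_mid in the frame of mat between -0.03 and 0.03 m and y of lid_mid in the frame of mat between -0.03 and 0.03 m and angle between the x axis of lid_handle and the y axis of mat, either way round below 0.2 rad and angle between lid_handle's own z axis and vertical below 0.05 rad and height (world z) of lid_handle below 0.028 m and contact force between lid and the fingers below 0.2 N), for 0.2 s.
At the end, for the whole second after the job is handed in: Tray within 4 mm and 0.04 rad of home against both bars; lid untouched, flat on the mat, handle up, centre within 30 mm of the mat's along each mat axis, lengthwise within 0.2 rad; every tile present flat (0.15 rad, either face) on the tray's floor, none stacked (all of step 1 and all of step 3 and x of tile1_mid in the frame of tray between -0.052 and 0.052 m and y of tile1_mid in the frame of tray between -0.082 and 0.082 m and z of each of tile1_mid, tile2_mid, tile3_mid, tile4_mid, tile5_mid in the frame of tray below 0.018 m and angle between the z axis of each of tile1_mid, tile2_mid, tile3_mid, tile4_mid, tile5_mid and the z axis of tray, either way round below 0.15 rad and x of tile2_mid in the frame of tray between -0.052 and 0.052 m and y of tile2_mid in the frame of tray between -0.082 and 0.082 m and x of tile3_mid in the frame of tray between -0.052 and 0.052 m and y of tile3_mid in the frame of tray between -0.082 and 0.082 m and x of tile4_mid in the frame of tray between -0.052 and 0.052 m and y of tile4_mid in the frame of tray between -0.082 and 0.082 m and x of tile5_mid in the frame of tray between -0.052 and 0.052 m and y of tile5_mid in the frame of tray between -0.082 and 0.082 m).
It fails at once if a bystander (crockery, bottle, shaker, spoon, chopstick rest) is knocked more than 40 mm from its place (distance of any of sauce, teacup, bowl, dish, shaker, rest, spoon from where it was at the start of the episode above 0.04 m).
Of tile1, tile2, tile3, tile4, tile5 only 3 to 5 are there at a start; the rules pass over those that are not, and their reading is None.
At some moment in a run one of tray may be knocked a few centimetres aside while the robot is not near it.
Once in a run the grip may slacken for a moment while it holds something.
It also fails if it takes over 210 s, if anything falls off the work surface, if the arm or the gripper's body presses on something with over 40 N, if the wrist force passes 120 N, or if a joint passes its speed limit or range.

## Working session

There is one attempt and no reset: what is moved stays moved. The work goes in short steps, Python scripts to look and compute and a tool call to move; the robot and the scene stay as the last step left them, time stands still between calls to the robot, and variables do not carry over. Pictures are saved under pics/ and viewed, and the job is handed in when it is done.

Besides the shell and the picture viewer there is one more tool, called as a command line: name --pt "numbers of a row" for each row, then --argument value for the rest. step_arm: Moves the arm, as the interface text tells. Its arguments: {"type":"object","properties":{"deltas":{"type":"array"},"newtons":{"type":"number"}},"required":["deltas"]}

```bash
mkdir -p pics; python3 - <<'E'
from bench import ctrl, optics
import cv2, numpy as np
print(ctrl.get_state())
for n in("side","top"):
    c=optics.get_calibration(n); print(n,c)
    im=optics.get_image(n); cv2.imwrite(f"pics/{n}0.png",im[:,:,::-1])
E
```

```text
{'time': 0.0, 'joint_positions': array([-1.13791254,  0.32180944, -0.07005235,  1.45172591,  0.02259807,
        1.37077182, -0.05688027]), 'qd': array([-0.00031255,  0.00138534, -0.00098437, -0.00118668,  0.00060017,
        0.00036849, -0.00061076]), 'joint_torque': array([-7.83417418e-04, -4.91287494e+01, -4.04645959e-01, -3.12534571e+01,
       -6.39746315e-02,  4.38052998e-02,  1.84674118e-04]), 'position': array([0.26413025, 0.59321696, 0.18554456]), 'tool_rot': array([-6.52934833e-01, -3.07268980e+00,  2.99310760e-03]), 'ft_force': array([-0.16066073, -0.27409627, -0.33178713]), 'torque': array([ 0.01793838, -0.05208589,  0.03876492]), 'grip_width': 0.9975044642530134}
side {'K': array([[436.81168724,   0.        , 252.1280658 ],
       [  0.        , 436.81168724, 196.99872736],
       [  0.        ,   0.        ,   1.        ]]), 'k1': 0.037379701409490845, 'R': array([[ 0.92147419, -0.38779169,  0.02242602],
       [-0.17605106, -0.46840326, -0.86579698],
       [ 0.3462533 ,  0.79386144, -0.49989265]]), 't': array([-0.46717145,  0.18233641,  0.83817854])}
top {'K': array([[372.66210196,   0.        , 251.46989978],
       [  0.        , 372.66210196, 195.14467647],
       [  0.        ,   0.        ,   1.        ]]), 'k1': -0.02403838684325008, 'R': array([[-0.02347977, -0.99944398,  0.02367358],
       [-0.99580565,  0.02128658, -0.08898308],
       [ 0.08842968, -0.02566358, -0.99575176]]), 't': array([0.08195968, 0.55313115, 1.00238739])}
```

View pics/side0.png

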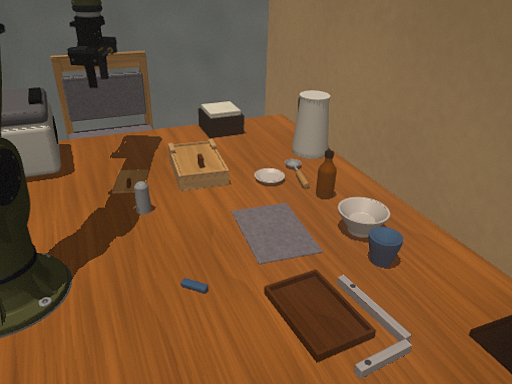

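View pics/top0.png

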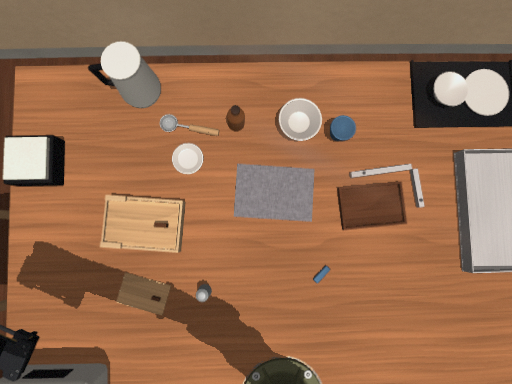

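```bash
cat > h.py <<'E'
from bench import ctrl, optics
import cv2, numpy as np
from scipy.spatial.transform import Rotation as Ro
C={n:optics.get_calibration(n) for n in("side","top")}
def proj(n,P):
    c=C[n]; P=np.atleast_2d(P); q=P@c["R"].T+c["t"]; s=q[:,:2]/q[:,2:]
    r2=(s**2).sum(1,keepdims=True); s=s*(1+c["k1"]*r2)
    return s*[c["K"][0,0],c["K"][1,1]]+c["K"][:2,2]
def ray(n,uv):
    c=C[n]; uv=np.atleast_2d(np.float64(uv)); d=(uv-c["K"][:2,2])/[c["K"][0,0],c["K"][1,1]]
    s=d.copy()
    for _ in range(20): s=d/(1+c["k1"]*(s**2).sum(1,keepdims=True))
    v=np.c_[s,np.ones(len(s))]@c["R"]; o=-c["R"].T@c["t"]
    return o,v
def plane(n,uv,z):
    o,v=ray(n,uv); k=(z-o[2])/v[:,2:]; return o+k*v
def tri(uvs,uvt):
    o1,v1=ray("side",uvs);o2,v2=ray("top",uvt);v1=v1[0];v2=v2[0]
    a=np.linalg.lstsq(np.c_[v1,-v2],o2-o1,rcond=None)[0]
    p,q=o1+a[0]*v1,o2+a[1]*v2; return (p+q)/2,np.linalg.norm(p-q)
def grab(n,name=None):
    im=optics.get_image(n)[:,:,::-1].copy()
    if name: cv2.imwrite(f"pics/{name}.png",im)
    return im
def crop(im,x0,y0,x1,y1,k,name):
    cv2.imwrite(f"pics/{name}.png",cv2.resize(im[y0:y1,x0:x1],None,fx=k,fy=k,interpolation=cv2.INTER_CUBIC))
E
python3 - <<'E'
from h import *
t=cv2.imread("pics/top0.png");s=cv2.imread("pics/side0.png")
crop(t,90,180,215,325,4,"c1"); crop(t,310,140,440,250,6,"c2"); crop(s,100,130,240,220,5,"c3"); crop(t,225,155,325,230,6,"c4")
E
```

```text
(no output)
```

View pics/c1.png

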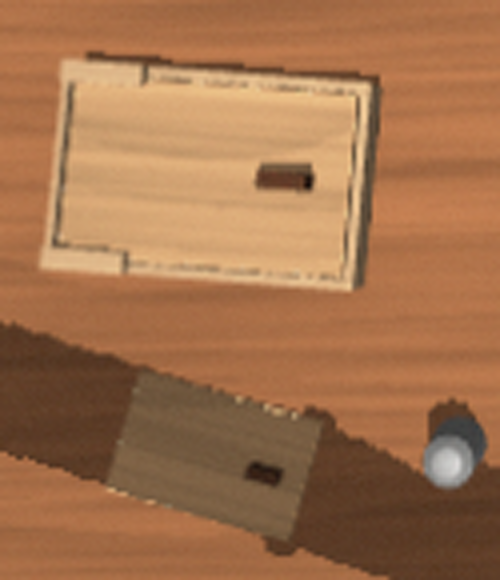

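View pics/c2.png

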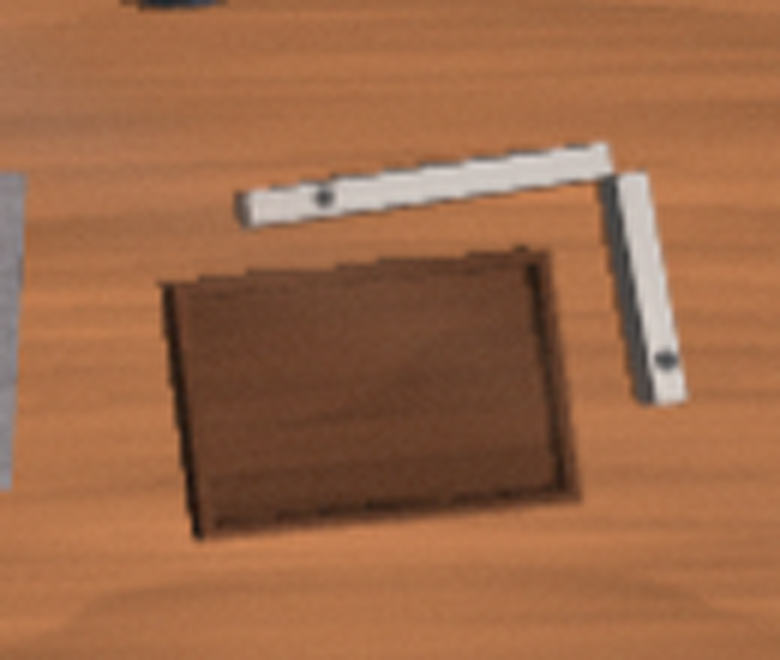

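View pics/c3.png

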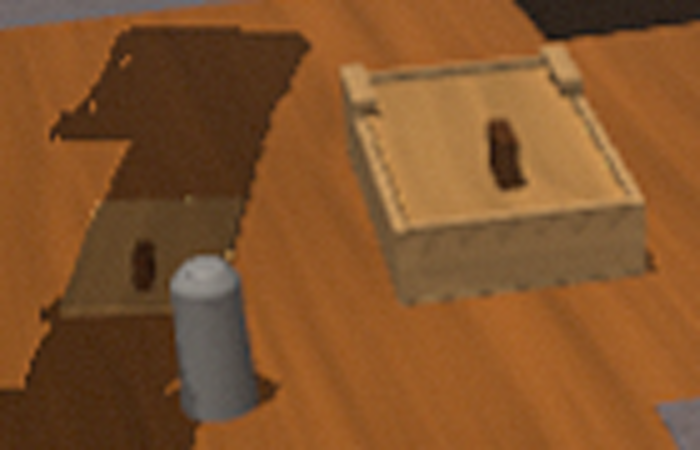

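View pics/c4.png

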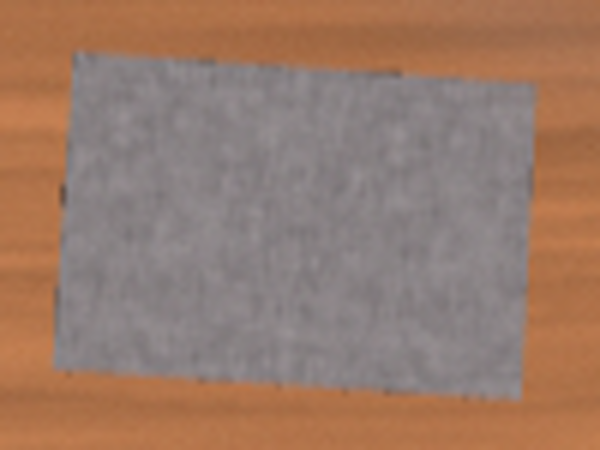

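```bash
python3 - <<'E'
from h import *
np.set_printoptions(precision=4,suppress=True)
def cp(U,x0,y0,k): U=np.float64(U); return (U+.5)/k-.5+[x0,y0]
print("cam",[-C[n]["R"].T@C[n]["t"] for n in C])
r=plane("top",cp([(63,60),(41,268)],90,180,4),.057); f=plane("top",cp([(378,76),(357,290)],90,180,4),.047)
print("box rear",r,"front",f, np.linalg.norm(r[0]-r[1]),np.linalg.norm(f[0]-f[1]),np.linalg.norm((r-f)[:,:2],axis=1))
x=(r.mean(0)-f.mean(0))[:2]; print("box c",(r.mean(0)+f.mean(0))/2,"yaw",np.degrees(np.arctan2(x[1],x[0])))
h=plane("top",cp([(257,187),(304,189),(314,170)],90,180,4),.076);print("handle top",h)
g=plane("top",cp([(248,226),(610,180),(617,180),(652,404)],310,140,6),.020);print("guard",g,np.linalg.norm(g[0]-g[1]),np.linalg.norm(g[2]-g[3]))
for a,b in((1,0),(2,3)):
    d=g[b]-g[a];print(np.degrees(np.arctan2(d[1],d[0])))
t=plane("top",cp([(176,284),(548,248),(580,500),(207,536)],310,140,6),.018);print("tray",t,[np.linalg.norm(t[i]-t[i-1]) for i in range(4)],t.mean(0))
for a,b in((1,0),(2,3),(2,1),(3,0)):
    d=t[b]-t[a];print(np.degrees(np.arctan2(d[1],d[0])))
m=plane("top",cp([(76,54),(536,86),(520,398),(55,371)],225,155,6),.002);print("mat",m,[np.linalg.norm(m[i]-m[i-1]) for i in range(4)],m.mean(0))
for a,b in((1,0),(2,3)):
    d=m[b]-m[a];print(np.degrees(np.arctan2(d[1],d[0])))
print("grooves side", plane("side",cp([(395,232),(405,300),(643,205),(655,265)],100,130,5),.0))
E
```

```text
cam [array([ 0.1724, -0.7612,  0.5873]), array([0.4641, 0.0959, 1.0454])]
box rear [[0.5615 0.4574 0.057 ]
 [0.4251 0.4704 0.057 ]] front [[0.5473 0.2508 0.047 ]
 [0.4055 0.2658 0.047 ]] 0.13705120707120125 0.14251763482483018 [0.2071 0.2056]
box c [0.4849 0.3611 0.052 ] yaw 85.29739890971128
handle top [[0.4746 0.3248 0.076 ]
 [0.4727 0.2945 0.076 ]
 [0.4848 0.288  0.076 ]]
guard [[ 0.5995 -0.21    0.02  ]
 [ 0.6179 -0.3832  0.02  ]
 [ 0.6179 -0.3866  0.02  ]
 [ 0.5121 -0.3966  0.02  ]] 0.17420128648517588 0.1062300270576655
96.08361133919763
-174.59064551785417
tray [[ 0.5732 -0.1755  0.018 ]
 [ 0.5866 -0.3525  0.018 ]
 [ 0.4683 -0.3606  0.018 ]
 [ 0.4561 -0.1847  0.018 ]] [np.float64(0.11749681882968058), np.float64(0.177508100749165), np.float64(0.11849485818602037), np.float64(0.17631737589638213)] [ 0.521  -0.2683  0.018 ]
94.32042822429352
93.99671811909012
3.941070627797486
4.519865051445605
mat [[ 0.6473  0.1071  0.002 ]
 [ 0.6278 -0.1103  0.002 ]
 [ 0.4806 -0.0971  0.002 ]
 [ 0.4981  0.1199  0.002 ]] [np.float64(0.14970872550444864), np.float64(0.21835011927375464), np.float64(0.14784939136966535), np.float64(0.2177597555472781)] [0.5635 0.0049 0.002 ]
84.87740074567091
85.36631139365811
grooves side [[0.4263 0.3594 0.    ]
 [0.4108 0.2783 0.    ]
 [0.5734 0.3426 0.    ]
 [0.5536 0.2687 0.    ]]
```

The main candidates are these:

| Item | Candidates (top picture pixels) | Choice |
|---|---|---|
| Lid | large lid shut in the box (142,223), handle (161,224); small loose lid in the arm's shadow (143,293), handle (156,297) | the large one; crop c1 confirms it sits between the groove roofs |
| Tray | dark tray (371,205); dark slabs at (460,95) and (485,210) | the one at (371,205), measured 177 x 118 mm |
| Guard | two aluminium bars at (381,172) and (418,187) | only option |
| Mat | grey mat (274,192), measured 218 x 149 mm | only option |

Next I write a planning helper and make the first approach.

```bash
cat >> h.py <<'E'
np.set_printoptions(precision=4,suppress=True)
def Rt(phi,tilt=0):
    p=np.radians(phi); y=np.array([np.cos(p),np.sin(p),0]); z=np.array([0,0,-1.]); 
    return np.c_[np.cross(y,z),y,z]@Ro.from_euler("y",tilt).as_matrix()
def plan(wps):
    """wps: list of (x,y,z,jawyaw deg[,tilt rad]); prints rows rel. to measured pose"""
    s=ctrl.get_state(); R0=Ro.from_rotvec(s["tool_rot"]).as_matrix()
    y=R0[:,1]; print("t %.2f pos %s yaw %.1f F %s w %.1f q7 %.2f"%(s["time"],s["position"],np.degrees(np.arctan2(y[1],y[0])),s["ft_force"],s["grip_width"]*87,s["joint_positions"][6]))
    for w in wps:
        R=Rt(w[3],w[4] if len(w)>4 else 0)
        rv=np.degrees(Ro.from_matrix(R0.T@R).as_rotvec()); d=R0.T@(np.array(w[:3])-s["position"])*1000
        print(w,"->",np.round(rv,1).tolist(),np.round(d,1).tolist())
E
python3 - <<'E'
from h import *
for n,uv in (("shaker",(203,295)),("rest",(321,274)),("dish",(187,158)),("cup",(342,128)),("bowl",(300,120))): print(n,plane("top",[uv],0.02))
plan([(.50,.20,.20,0),(.436,-.2745,.12,-84.2),(.5,.2,.2,30),(.45,-.1,.16,-20)])
E
```

```text
shaker [[0.2877 0.2065 0.02  ]]
rest [[ 0.3351 -0.1153  0.02  ]]
dish [[0.6626 0.2462 0.02  ]]
cup [[ 0.7405 -0.1914  0.02  ]]
bowl [[ 0.7654 -0.0728  0.02  ]]
t 0.10 pos [0.2642 0.5933 0.1857] yaw 66.0 F [ 0.5183  0.3898 -0.1597] w 87.4 q7 -0.06
(0.5, 0.2, 0.2, 0) -> [-0.1, 0.1, 66.0] [-375.4, -263.4, -13.8]
(0.436, -0.2745, 0.12, -84.2) -> [-0.0, 0.1, 150.2] [-509.9, -722.8, 67.0]
(0.5, 0.2, 0.2, 30) -> [-0.1, 0.0, 36.0] [-375.4, -263.4, -13.8]
(0.45, -0.1, 0.16, -20) -> [-0.1, 0.1, 86.0] [-451.7, -557.8, 26.7]
```

step_arm --pt "0 0 8 -47 -33 -2 87" --pt "0 0 17 -94 -66 -4 87" --pt "0 0 25 -141 -99 -6 87" --pt "0 0 33 -188 -132 -8 87" --pt "0 0 42 -235 -165 -10 87" --pt "0 0 50 -282 -198 -12 87" --pt "0 0 58 -329 -231 -14 87" --pt "0 0 66 -375 -263 -14 87" --newtons 20

```text
time: 1.1
position: [0.5006, 0.1993, 0.2007]
tool_rot: [-2.226, -2.216, -0.0]
ft_force: [0.4, 1.0, 0.0]
grip_width: 1.003
```

```bash
python3 - <<'E'
from h import *
plan([(.436,-.2745,.12,-84.2)])
E
```

```text
t 1.10 pos [0.5006 0.1993 0.2007] yaw -0.3 F [0.3893 0.9563 0.0017] w 87.2 q7 -0.41
(0.436, -0.2745, 0.12, -84.2) -> [-0.0, -0.0, 83.9] [-474.1, -62.5, 80.5]
```

step_arm --pt "0 0 10 -60 -8 10 87" --pt "0 0 21 -120 -16 20 87" --pt "0 0 31 -180 -24 30 87" --pt "0 0 42 -240 -32 40 87" --pt "0 0 52 -300 -40 50 87" --pt "0 0 63 -360 -48 60 87" --pt "0 0 73 -420 -55 70 87" --pt "0 0 83.9 -474 -62 80 87"

```text
time: 2.1
position: [0.4374, -0.2749, 0.1204]
tool_rot: [-3.137, -0.161, -0.001]
ft_force: [0.8, 0.4, -0.2]
grip_width: 0.999
```

```bash
python3 - <<'E'
from h import *
plan([(.430,-.275,.010,-84.2)])
crop(grab("side"),230,200,440,384,3.5,"p1")
E
```

```text
t 2.10 pos [ 0.4374 -0.2749  0.1204] yaw -84.1 F [ 0.8148  0.4271 -0.1742] w 86.9 q7 -0.89
(0.43, -0.275, 0.01, -84.2) -> [-0.0, -0.0, 0.1] [-7.4, -0.6, 110.4]
```

View pics/p1.png

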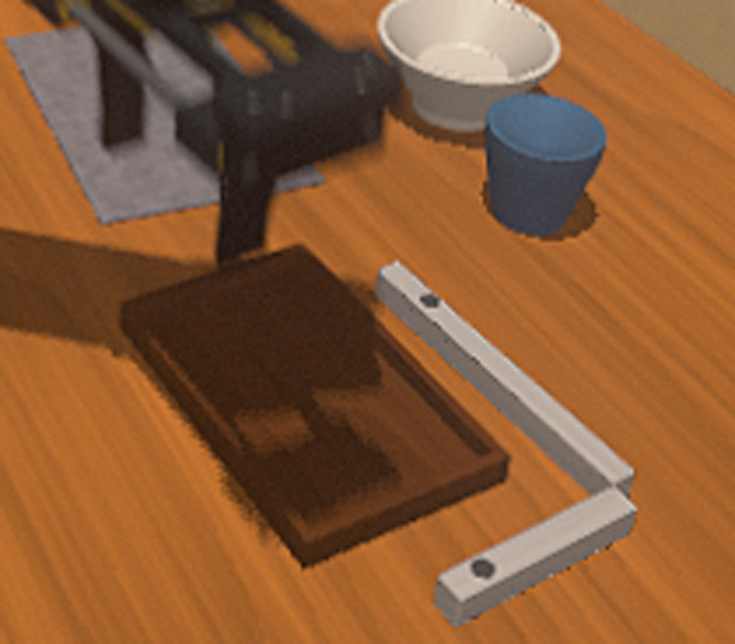

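step_arm --pt "0 0 0 -7 0 50 87" --pt "0 0 0 -7 0 100 87" --pt "0 0 0 -7 0 112 87" --pt "0 0 0 -4 0 112 87" --pt "0 0 0 2 0 112 87" --pt "0 0 0 8 0 112 87" --pt "0 0 0 14 0 112 87" --pt "0 0 0 18 0 112 87"

```text
time: 3.15
position: [0.4569, -0.2709, 0.009]
tool_rot: [3.137, 0.172, 0.001]
ft_force: [-0.4, 0.2, -0.8]
grip_width: 1.0
```

```bash
python3 - <<'E'
from h import *
plan([])
crop(grab("side"),230,200,440,384,3.5,"p2")
E
```

```text
t 3.15 pos [ 0.4569 -0.2709  0.009 ] yaw -83.7 F [-0.4254  0.1815 -0.8429] w 87.0 q7 -0.77
```

View pics/p2.png

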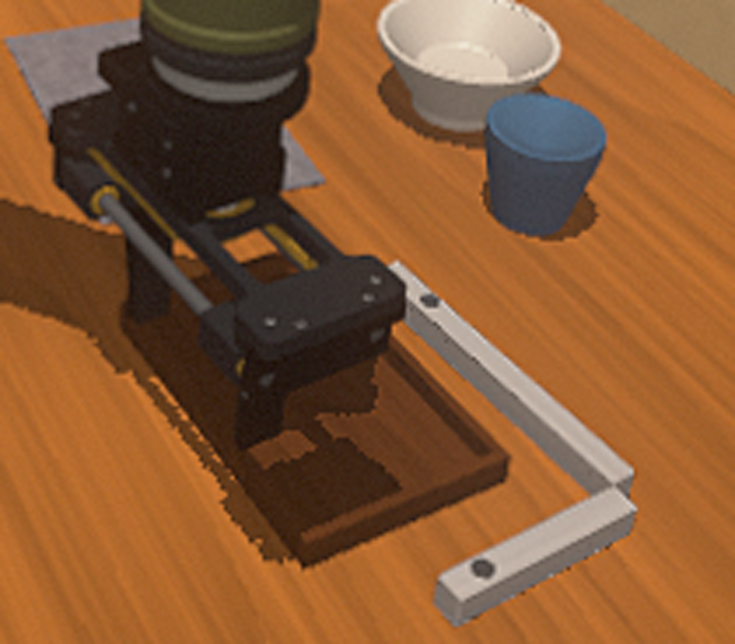

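step_arm --pt "0 0 0 3 0 0 87" --pt "0 0 0 6 0 0 87" --pt "0 0 0 9 0 0 87" --pt "0 0 0 12 0 0 87" --pt "0 0 0 14 0 0 87" --pt "0 0 0 14 0 0 87" --pt "0 0 0 14 0 0 87" --pt "0 0 0 14 0 0 87"

```text
time: 4.2
position: [0.4698, -0.2695, 0.0086]
tool_rot: [-3.137, -0.171, -0.0]
ft_force: [-0.2, 0.2, 0.6]
grip_width: 1.001
```

```bash
python3 - <<'E'
from h import *
plan([])
crop(grab("side"),230,200,440,384,3.5,"p3")
E
```

```text
t 4.20 pos [ 0.4698 -0.2695  0.0086] yaw -83.7 F [-0.1636  0.2332  0.6415] w 87.1 q7 -0.77
```

View pics/p3.png

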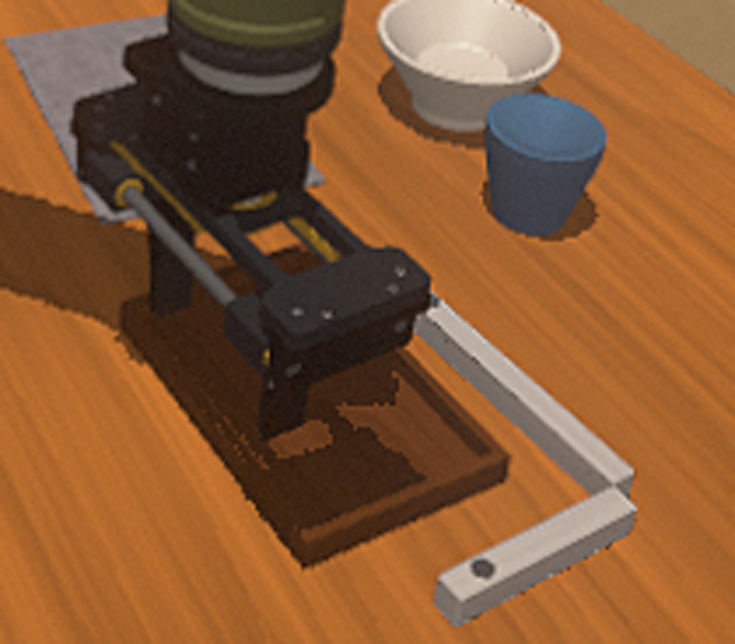

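```bash
python3 - <<'E'
from h import *
im=grab("side");t=grab("top")
p=ctrl.get_state()["position"]
R=Rt(-83.7)
for off in(-.0435,0,.0435):
    q=p+R[:,1]*off
    for I,n in((im,"side"),(t,"top")):
        u=proj(n,q)[0]; cv2.circle(I,tuple(int(round(a)) for a in u),1,(0,255,0),-1)
c=np.array([[.5732,-.1755,.018],[.5866,-.3525,.018],[.4683,-.3606,.018],[.4561,-.1847,.018]])
for q in c:
    u=proj("side",q)[0]; print(u); cv2.circle(im,tuple(int(round(a)) for a in u),1,(255,0,255),-1)
crop(im,230,200,440,384,3.5,"p4");crop(t,310,140,440,250,6,"p5")
E
```

```text
[315.9123 269.9288]
[375.0851 330.5459]
[317.2948 354.7586]
[265.2158 287.0391]
```

View pics/p4.png

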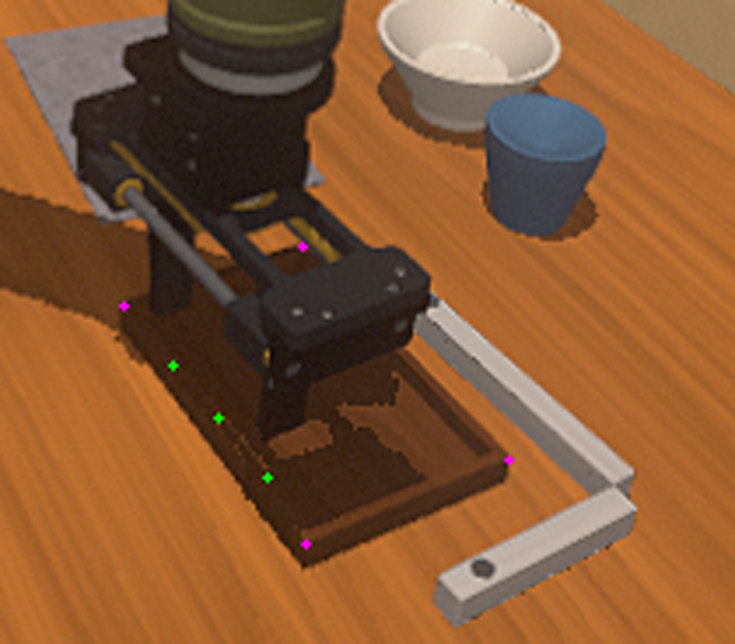

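View pics/p5.png

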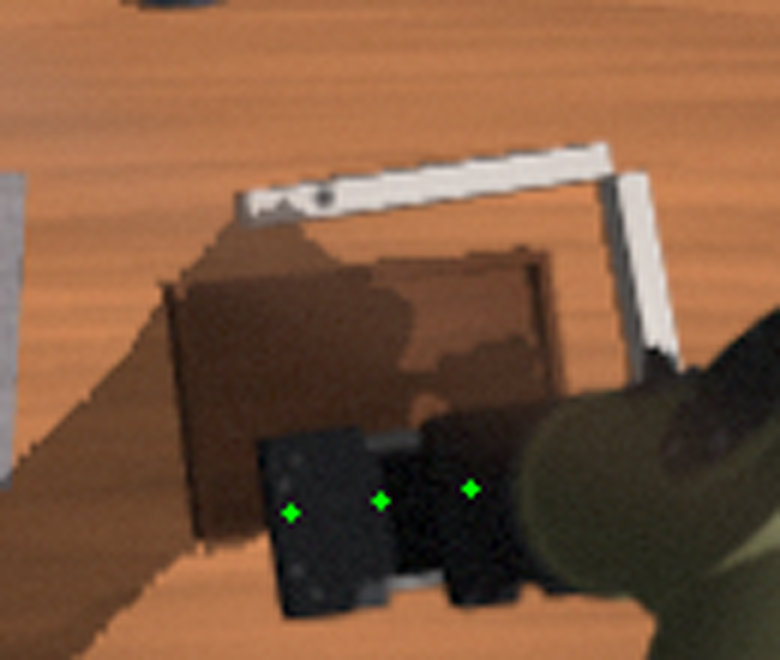

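```bash
python3 - <<'E'
from h import *
def cp(u): return (u-[230,200])*3.5
for p,phi in(((.4374,-.2749,.1204),-84.1),((.4569,-.2709,.009),-83.7),((.4698,-.2695,.0086),-83.7)):
    for off in(-.0435,.0435):
        print(cp(proj("side",np.array(p)+Rt(phi)[:,1]*off)[0]))
print("start",[proj("side",np.array((.2641,.5932,.1855))+Rt(66)[:,1]*o)[0] for o in(-.0435,.0435)])
s=cv2.imread("pics/side0.png"); crop(s,55,0,135,100,6,"p6")
im=grab("side");b=np.clip(im.astype(float)*3,0,255).astype(np.uint8); crop(b,255,260,345,370,6,"p7")
E
```

```text
[127.3945 216.4931]
[226.6987 326.7595]
[149.273  371.1285]
[243.0763 485.5501]
[170.0678 363.5595]
[265.0051 476.4354]
start [array([96.1571, 99.7665]), array([105.5045,  91.032 ])]
```

View pics/p6.png

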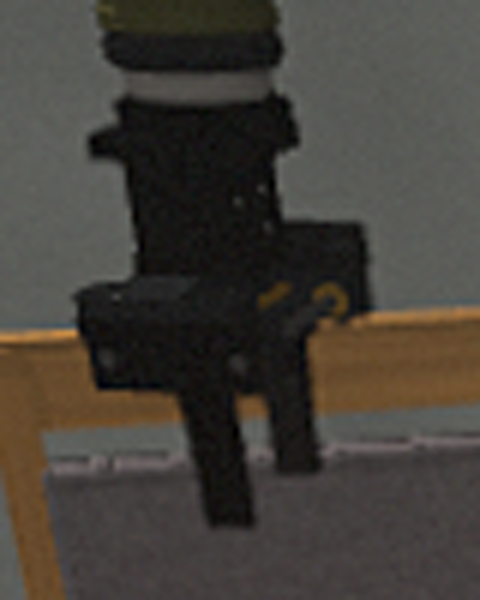

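View pics/p7.png

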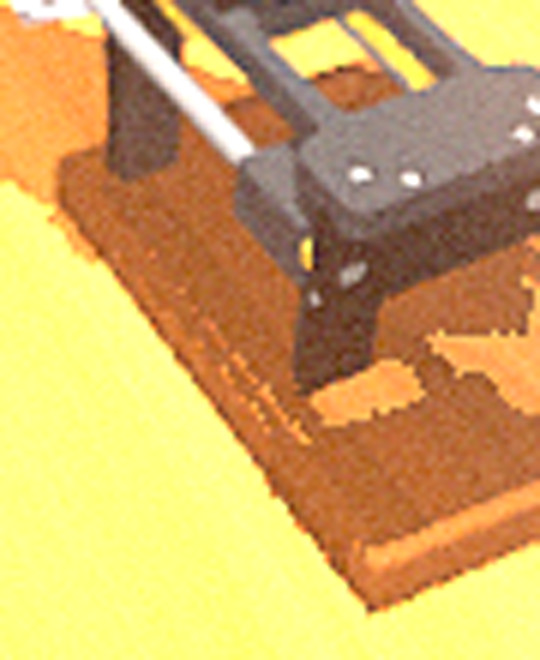

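step_arm --pt "0 0 0 0 0 -30 87" --pt "0 0 0 0 0 -30 40" --pt "0 0 0 0 0 -30 0" --pt "0 0 0 0 0 -30 0" --pt "0 0 0 0 0 -30 0" --pt "0 0 0 0 0 -30 0" --pt "0 0 0 0 0 -30 0" --pt "0 0 0 0 0 -30 0"

```text
time: 5.4
position: [0.4699, -0.2695, 0.0386]
tool_rot: [-3.137, -0.172, -0.0]
ft_force: [-0.7, -0.5, -0.6]
grip_width: 0.287
```

```bash
python3 - <<'E'
from h import *
plan([])
im=grab("side")
p=ctrl.get_state()["position"];print(proj("side",p))
u=proj("side",p)[0]; cv2.circle(im,tuple(int(round(a)) for a in u),1,(0,255,0),-1)
b=np.clip(im.astype(float)*2,0,255).astype(np.uint8); crop(b,235,220,345,350,5,"p8")
E
```

```text
t 5.40 pos [ 0.4699 -0.2695  0.0386] yaw -83.7 F [-0.737  -0.469  -0.5643] w 25.0 q7 -0.80
[[292.7314 306.7573]]
```

View pics/p8.png

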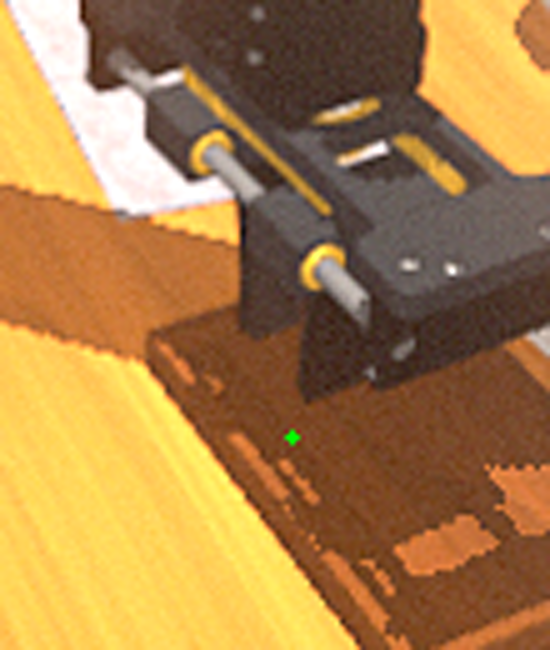

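```bash
python3 - <<'E'
from h import *
t=cv2.imread("pics/top0.png")
p=np.array((.2641,.5932,.1855))
for o in(-.0435,.0435):
  for dz in(0,.034):
    u=proj("top",p+Rt(66)[:,1]*o+[0,0,dz])[0];print(u)
    cv2.circle(t,tuple(int(round(a)) for a in u),0,(0,255,0) if dz==0 else (0,0,255),-1)
b=np.clip(t.astype(float)*2,0,255).astype(np.uint8); crop(b,0,310,80,384,7,"p9")
E
```

```text
[ 40.4382 330.4625]
[ 31.9792 334.7191]
[  5.4682 315.0577]
[ -4.3909 318.6431]
```

View pics/p9.png

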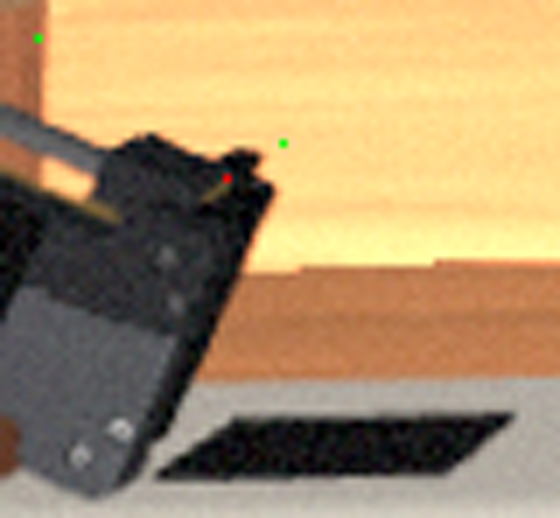

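```bash
python3 - <<'E'
from h import *
print(tri((93.3,87),(35,332)), np.array((.2641,.5932,.1855))-Rt(66)[:,1]*.0435)
# side-only offset along tool z assuming xy right
for p,phi,o,uv in(((.2641,.5932,.1855),66,-.0435-.007,(93.3,87)),((.2641,.5932,.1855),66,.0435+.007,(104.5,78)),((.4698,-.2695,.0086),-83.7,.0435+.007,(255+335/6,260+380/6)),((.4698,-.2695,.0386),-83.7,.012+.007,(235+325/5,220+392/5)),((.4698,-.2695,.0386),-83.7,-.012-.007,(235+260/5,220+332/5))):
    q=np.array(p)+Rt(phi)[:,1]*o
    print([ (dz,np.round(proj("side",q+[0,0,dz])[0]-uv,1)) for dz in(.0,.01,.02,.03,.04)])
E
```

```text
(array([0.2483, 0.5465, 0.223 ]), np.float64(0.009011230455914749)) [0.2464 0.5535 0.1855]
[(0.0, array([ 2.1, 13.5])), (0.01, array([ 1.5, 10.1])), (0.02, array([0.9, 6.6])), (0.03, array([0.3, 3.2])), (0.04, array([-0.3, -0.4]))]
[(0.0, array([ 1.7, 12.4])), (0.01, array([1.2, 9.1])), (0.02, array([0.7, 5.9])), (0.03, array([0.2, 2.6])), (0.04, array([-0.3, -0.7]))]
[(0.0, array([-2.7, 15.6])), (0.01, array([-2.2, 11.4])), (0.02, array([-1.7,  7.2])), (0.03, array([-1.2,  2.9])), (0.04, array([-0.7, -1.5]))]
[(0.0, array([-1.1, 15.5])), (0.01, array([-0.7, 11.2])), (0.02, array([-0.3,  6.8])), (0.03, array([0.2, 2.4])), (0.04, array([ 0.6, -2.1]))]
[(0.0, array([-0.2, 13.6])), (0.01, array([0.1, 9.4])), (0.02, array([0.5, 5.1])), (0.03, array([0.8, 0.8])), (0.04, array([ 1.2, -3.6]))]
```

step_arm --pt "0 0 0 -50 0 0 60" --pt "0 0 0 -50 0 0 87" --pt "0 0 0 -50 0 30 87" --pt "0 0 0 -50 0 45 87" --pt "0 0 0 -50 0 52 87" --pt "0 0 0 -50 0 54 87" --pt "0 0 0 -50 0 56 87" --pt "0 0 0 -50 0 58 87"

```text
time: 6.45
position: [0.4207, -0.2751, -0.019]
tool_rot: [3.137, 0.172, 0.002]
ft_force: [-1.1, 0.6, 1.3]
grip_width: 0.982
```

```bash
python3 - <<'E'
from h import *
plan([])
im=grab("side"); b=np.clip(im.astype(float)*2,0,255).astype(np.uint8); crop(b,205,220,345,350,4,"p10")
E
```

```text
t 6.45 pos [ 0.4207 -0.2751 -0.019 ] yaw -83.7 F [-1.0594  0.581   1.2919] w 85.4 q7 -0.72
```

View pics/p10.png

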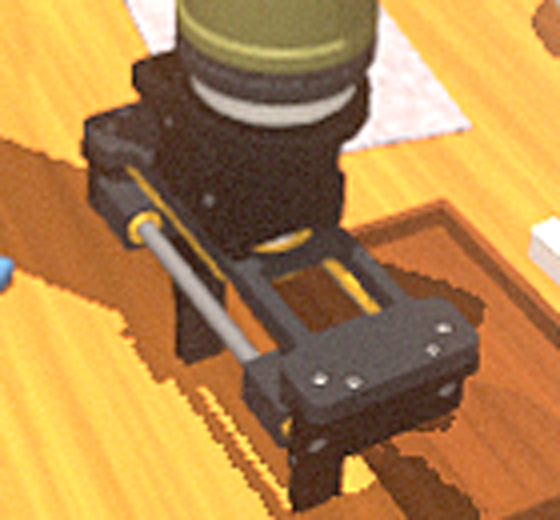

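step_arm --pt "0 0 0 0 0 1 87" --pt "0 0 0 0 0 2 87" --pt "0 0 0 0 0 3 87" --pt "0 0 0 0 0 4 87" --pt "0 0 0 0 0 5 87" --pt "0 0 0 0 0 6 87" --pt "0 0 0 0 0 7 87" --pt "0 0 0 0 0 8 87"

```text
time: 7.5
position: [0.4202, -0.2749, -0.0274]
tool_rot: [-3.137, -0.171, -0.0]
ft_force: [-0.2, 0.3, -0.6]
grip_width: 1.003
```

step_arm --pt "0 0 0 0 0 1 87" --pt "0 0 0 0 0 1.5 87" --pt "0 0 0 0 0 2 87" --pt "0 0 0 0 0 2.5 87" --pt "0 0 0 0 0 3 87" --pt "0 0 0 0 0 3 87" --pt "0 0 0 0 0 3 87" --pt "0 0 0 0 0 3 87"

```text
time: 8.5
position: [0.4202, -0.2749, -0.0303]
tool_rot: [-3.137, -0.172, -0.0]
ft_force: [-0.4, -0.1, 0.1]
grip_width: 0.997
```

step_arm --pt "0 0 0 0 0 0.5 87" --pt "0 0 0 0 0 1 87" --pt "0 0 0 0 0 1.5 87" --pt "0 0 0 0 0 2 87" --pt "0 0 0 0 0 2.5 87" --pt "0 0 0 0 0 2.5 87" --pt "0 0 0 0 0 2.5 87" --pt "0 0 0 0 0 2.5 87"

```text
time: 9.5
position: [0.4202, -0.2749, -0.0328]
tool_rot: [-3.137, -0.172, -0.0]
ft_force: [-0.5, 0.5, 0.3]
grip_width: 1.0
```

step_arm --pt "0 0 0 0 0 0.5 87" --pt "0 0 0 0 0 1 87" --pt "0 0 0 0 0 1.5 87" --pt "0 0 0 0 0 2 87" --pt "0 0 0 0 0 2 87" --pt "0 0 0 0 0 2 87" --pt "0 0 0 0 0 2 87" --pt "0 0 0 0 0 2 87"

```text
time: 10.5
position: [0.4202, -0.2749, -0.0348]
tool_rot: [-3.137, -0.172, -0.0]
ft_force: [-1.4, -0.5, 0.3]
grip_width: 0.999
```

step_arm --pt "0 0 0 0 0 0.5 87" --pt "0 0 0 0 0 1 87" --pt "0 0 0 0 0 1.5 87" --pt "0 0 0 0 0 2 87" --pt "0 0 0 0 0 2.5 87" --pt "0 0 0 0 0 2.5 87" --pt "0 0 0 0 0 2.5 87" --pt "0 0 0 0 0 2.5 87"

```text
time: 11.5
position: [0.4203, -0.2749, -0.0355]
tool_rot: [-3.135, -0.171, -0.0]
ft_force: [-6.6, 4.5, 21.6]
grip_width: 1.001
```

```bash
python3 - <<'E'
from h import *
plan([])
im=grab("side"); b=np.clip(im.astype(float)*2,0,255).astype(np.uint8)
for o in(-.0505,.0505): print(proj("side",ctrl.get_state()["position"]*[1,1,0]+Rt(-83.7)[:,1]*o))
crop(b,205,220,345,350,4,"p11")
E
```

```text
t 11.50 pos [ 0.4203 -0.2749 -0.0355] yaw -83.8 F [-6.6127  4.5417 21.5857] w 87.1 q7 -0.69
[[253.3291 313.9667]]
[[283.1079 353.6501]]
```

View pics/p11.png

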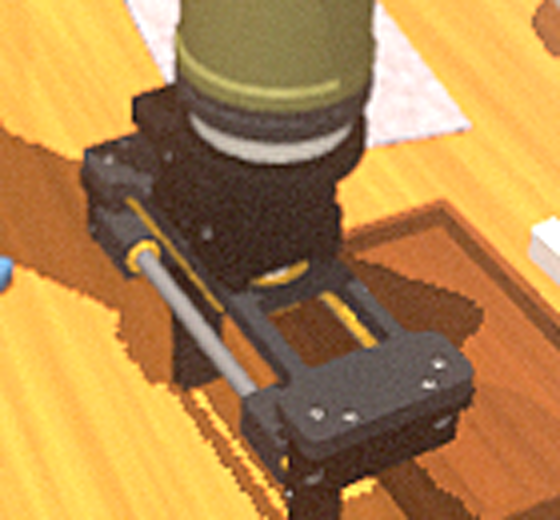

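```bash
python3 - <<'E'
s=open("h.py").read()
s=s.replace('d=R0.T@(np.array(w[:3])-s["position"])*1000','d=R0.T@(np.array(w[:3])+OFF*R[:,2]-s["position"])*1000')
s=s.replace('y=R0[:,1]; print("t %.2f pos %s','y=R0[:,1]; print("t %.2f tip %s').replace('%(s["time"],s["position"]','%(s["time"],s["position"]-OFF*R0[:,2]')
s=s.replace("def plan","OFF=.0353  # reported TCP lies this far beyond the real tips\ndef plan")
open("h.py","w").write(s)
E
python3 -c "
from h import *
plan([(.4203,-.2749,.010,-84.2)])"
```

```text
t 11.55 tip [ 0.4203 -0.275  -0.0002] yaw -83.8 F [-4.8528  4.2989 20.8709] w 86.8 q7 -0.69
(0.4203, -0.2749, 0.01, -84.2) -> [-0.1, -0.0, 0.4] [-0.0, -0.0, -10.2]
```

step_arm --pt "0 0 0.4 0 0 -11 87" --pt "0 0 0.4 10 0 -11 87" --pt "0 0 0.4 20 0 -11 87" --pt "0 0 0.4 27 0 -11 87" --pt "0 0 0.4 32 0 -11 87" --pt "0 0 0.4 37 0 -11 87" --pt "0 0 0.4 40 0 -11 87" --pt "0 0 0.4 40 0 -11 87"

```text
time: 12.55
position: [0.4604, -0.2703, -0.0264]
tool_rot: [-3.137, -0.161, -0.001]
ft_force: [-0.3, -0.4, -0.2]
grip_width: 1.002
```

```bash
python3 - <<'E'
from h import *
plan([])
im=grab("side"); b=np.clip(im.astype(float)*1.5,0,255).astype(np.uint8)
crop(b,230,200,440,384,3.5,"p12")
E
```

```text
t 12.55 tip [ 0.4603 -0.2703  0.0089] yaw -84.1 F [-0.3126 -0.4392 -0.1523] w 87.2 q7 -0.73
```

View pics/p12.png

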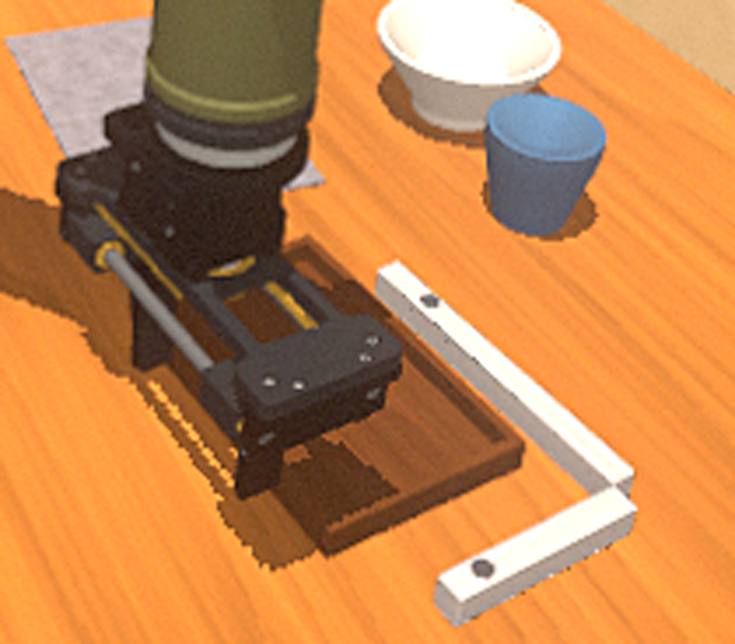

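step_arm --pt "0 0 0 3 0 0 87" --pt "0 0 0 6 0 0 87" --pt "0 0 0 9 0 0 87" --pt "0 0 0 12 0 0 87" --pt "0 0 0 13 0 0 87" --pt "0 0 0 13 0 0 87" --pt "0 0 0 0 0 0 87" --pt "0 0 0 -15 0 -60 87"

```text
time: 13.6
position: [0.4411, -0.2701, 0.0306]
tool_rot: [-3.135, -0.162, 0.014]
ft_force: [1.5, 0.0, 1.0]
grip_width: 1.002
```

```bash
python3 - <<'E'
from h import *
# tray +y wall mid expected: tray centre approx (.543,-.266): +90 along y(96)
plan([(.535,-.150,.06,5.8),(.535,-.150,.010,5.8)])
im=grab("side"); b=np.clip(im.astype(float)*1.5,0,255).astype(np.uint8)
crop(b,230,200,440,384,3.5,"p13"); crop(grab("top"),310,140,440,250,6,"p13t")
E
```

```text
t 13.60 tip [ 0.4414 -0.2701  0.0659] yaw -84.1 F [1.5473 0.0058 1.019 ] w 87.2 q7 -0.80
(0.535, -0.15, 0.06, 5.8) -> [-0.5, 0.3, -89.9] [105.8, -109.8, 5.2]
(0.535, -0.15, 0.01, 5.8) -> [-0.5, 0.3, -89.9] [106.3, -109.6, 55.2]
```

View pics/p13.png

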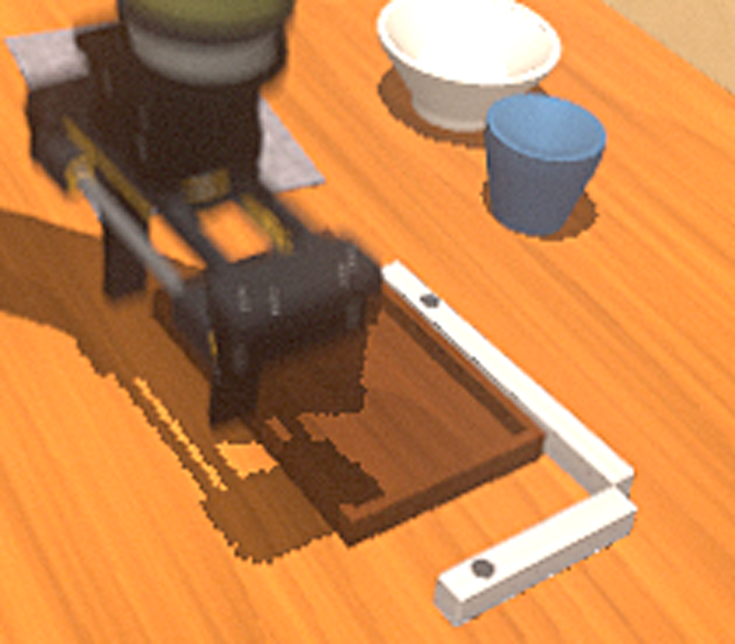

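View pics/p13t.png

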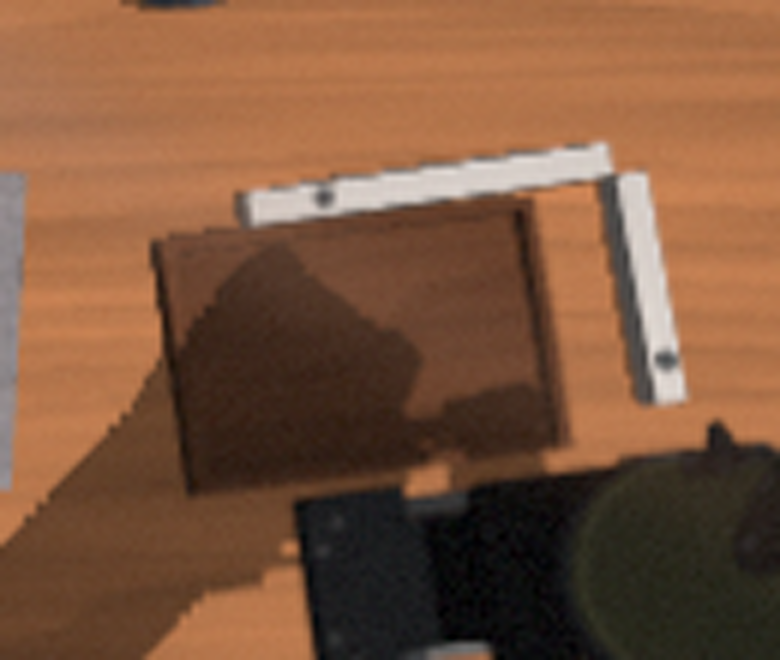

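step_arm --pt "0 0 -10 0 -20 -10 87" --pt "0 0 -21 15 -40 -20 87" --pt "0 0 -32 30 -60 -20 87" --pt "0 0 -43 45 -80 -20 87" --pt "0 0 -53 60 -100 -20 87" --pt "0 0 -64 80 -110 -20 87" --pt "0 0 -74 100 -110 -20 87" --pt "0 0 -84 110 -110 -20 87"

```text
time: 14.7
position: [0.5439, -0.1508, 0.0534]
tool_rot: [2.216, 2.226, 0.001]
ft_force: [-0.2, -0.5, 0.1]
grip_width: 0.996
```

```bash
python3 - <<'E'
from h import *
plan([(.533,-.145,.06,5.8),(.533,-.145,.010,5.8)])
E
```

```text
t 14.70 tip [ 0.5439 -0.1509  0.0887] yaw 0.3 F [-0.1692 -0.509   0.1181] w 86.7 q7 0.36
(0.533, -0.145, 0.06, 5.8) -> [0.0, -0.0, -5.5] [5.9, -10.9, 28.7]
(0.533, -0.145, 0.01, 5.8) -> [0.0, -0.0, -5.5] [5.9, -10.9, 78.7]
```

step_arm --pt "0 0 -5.5 6 -11 0 87" --pt "0 0 -5.5 6 -11 30 87" --pt "0 0 -5.5 6 -11 60 87" --pt "0 0 -5.5 6 -11 79 87" --pt "0 0 -5.5 6 -11 79 87" --pt "0 0 -5.5 1 -10.5 79 87" --pt "0 0 -5.5 -5 -10 79 87" --pt "0 0 -5.5 -10 -9.5 79 87"

```text
time: 15.7
position: [0.5344, -0.1623, -0.0245]
tool_rot: [2.115, 2.321, 0.001]
ft_force: [-0.1, -0.1, 1.1]
grip_width: 0.998
```

step_arm --pt "0 0 0 -5 0 0 87" --pt "0 0 0 -10 0 0 87" --pt "0 0 0 -15 0 0 87" --pt "0 0 0 -20 0 0 87" --pt "0 0 0 -25 0 0 87" --pt "0 0 0 -30 0 0 87" --pt "0 0 0 -33 0 0 87" --pt "0 0 0 -35 0 0 87"

```text
time: 16.7
position: [0.5368, -0.1964, -0.0254]
tool_rot: [-2.115, -2.322, -0.0]
ft_force: [-0.9, 3.6, 3.2]
grip_width: 0.999
```

```bash
python3 - <<'E'
from h import *
plan([])
im=grab("side"); b=np.clip(im.astype(float)*1.5,0,255).astype(np.uint8)
crop(b,230,200,440,384,3.5,"p14"); crop(grab("top"),310,140,440,250,6,"p14t")
E
```

```text
t 16.70 tip [ 0.5368 -0.1964  0.0099] yaw 5.3 F [-0.9318  3.6287  3.1571] w 86.9 q7 0.58
```

View pics/p14.png

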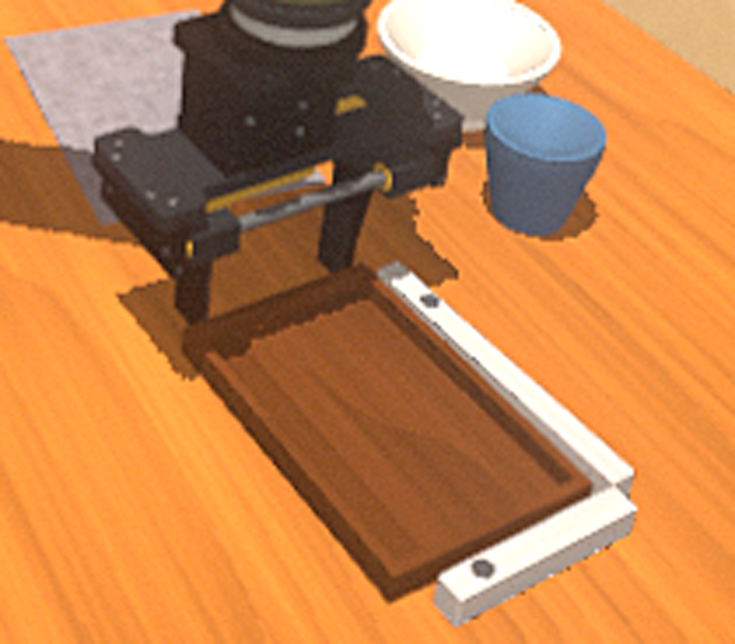

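View pics/p14t.png

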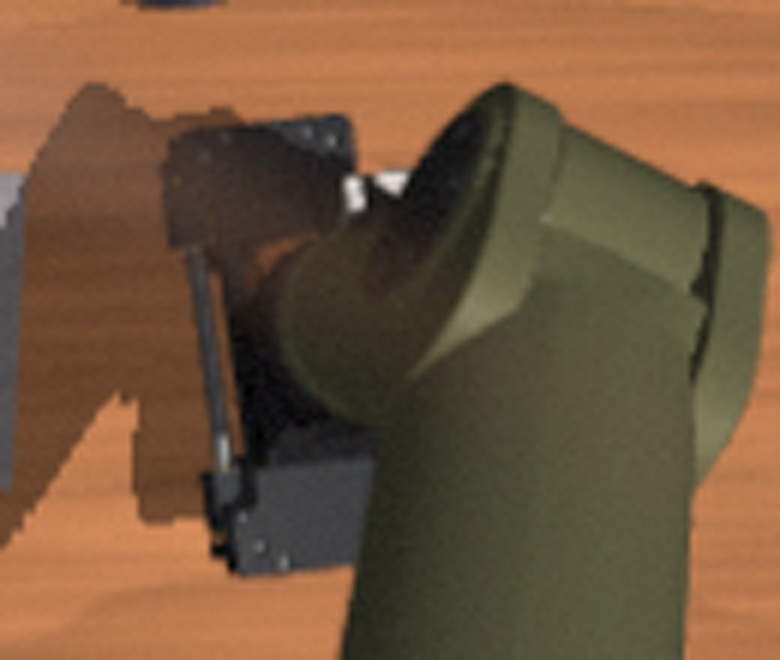

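step_arm --pt "0 0 -0.3 -1 0 0 87" --pt "0 0 -0.3 -2 0 0 87" --pt "0 0 -0.3 -3 0 0 87" --pt "0 0 -0.3 -4 0 0 87" --pt "0 0 -0.3 -5 0 0 87" --pt "0 0 -0.3 -5 0 0 87" --pt "0 0 -0.3 -5 0 0 87" --pt "0 0 -0.3 -5 0 0 87"

```text
time: 17.8
position: [0.5375, -0.2017, -0.0252]
tool_rot: [2.109, 2.328, -0.0]
ft_force: [-0.2, 0.1, -0.2]
grip_width: 0.999
```

step_arm --pt "0 0 0 -0.5 0 0 87" --pt "0 0 0 -1 0 0 87" --pt "0 0 0 -1.5 0 0 87" --pt "0 0 0 -2 0 0 87" --pt "0 0 0 -2.5 0 0 87" --pt "0 0 0 -3 0 0 87" --pt "0 0 0 -3 0 0 87" --pt "0 0 0 -3 0 0 87"

```text
time: 18.8
position: [0.5376, -0.2021, -0.0253]
tool_rot: [-2.106, -2.327, -0.002]
ft_force: [-0.8, 6.1, 3.9]
grip_width: 1.0
```

```bash
python3 - <<'E'
from h import *
plan([])
im=grab("side"); b=np.clip(im.astype(float)*1.5,0,255).astype(np.uint8)
crop(b,320,270,440,384,5,"p15")
E
```

```text
t 18.80 tip [ 0.5377 -0.2022  0.01  ] yaw 5.7 F [-0.8178  6.0973  3.9301] w 87.0 q7 0.60
```

View pics/p15.png

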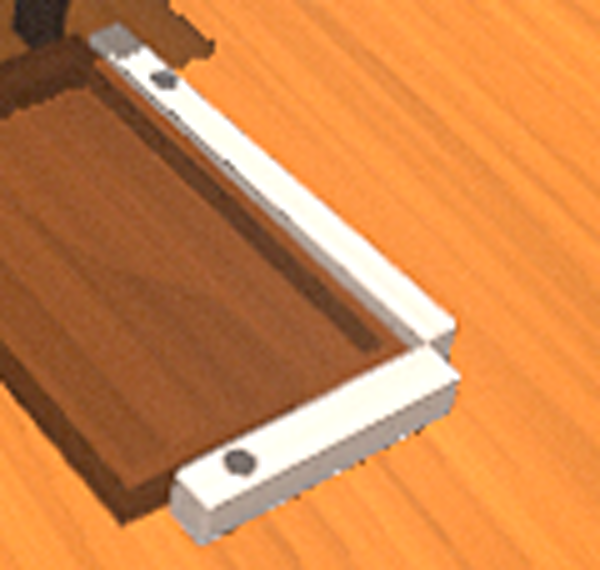

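step_arm --pt "0 0 0 5 0 0 87" --pt "0 0 0 15 0 -10 87" --pt "0 0 0 15 0 -60 87" --pt "0 0 10 15 -15 -70 87" --pt "0 0 20 0 -30 -70 87" --pt "0 0 30 -20 -50 -70 87" --pt "0 0 40 -40 -60 -70 87" --pt "0 0 50 -60 -70 -70 87"

```text
time: 19.85
position: [0.4739, -0.2717, 0.0454]
tool_rot: [2.898, 1.21, 0.002]
ft_force: [1.0, 0.3, 0.3]
grip_width: 1.002
```

```bash
python3 - <<'E'
from h import *
plan([(.450,-.313,.07,-84.2),(.450,-.313,.010,-84.2)])
E
```

```text
t 19.85 tip [ 0.4738 -0.2717  0.0807] yaw -44.7 F [1.0324 0.3247 0.276 ] w 87.2 q7 -0.14
(0.45, -0.313, 0.07, -84.2) -> [0.1, -0.1, 39.5] [-46.2, 12.0, 10.7]
(0.45, -0.313, 0.01, -84.2) -> [0.1, -0.1, 39.5] [-46.2, 11.9, 70.7]
```

step_arm --pt "0 0 10 -46 12 0 87" --pt "0 0 20 -46 12 0 87" --pt "0 0 30 -46 12 0 87" --pt "0 0 39.5 -46 12 0 87" --pt "0 0 39.5 -46 12 30 87" --pt "0 0 39.5 -46 12 60 87" --pt "0 0 39.5 -46 12 70 87" --pt "0 0 39.5 -46 12 70 87"

```text
time: 20.85
position: [0.4503, -0.3122, -0.0252]
tool_rot: [3.137, 0.169, -0.001]
ft_force: [0.0, -0.0, 1.1]
grip_width: 1.003
```

step_arm --pt "0 0 0 8 0 0 87" --pt "0 0 0 16 0 0 87" --pt "0 0 0 22 0 0 87" --pt "0 0 0 25 0 0 87" --pt "0 0 0 28 0 0 87" --pt "0 0 0 30 0 0 87" --pt "0 0 0 31 0 0 87" --pt "0 0 0 32 0 0 87"

```text
time: 21.85
position: [0.4794, -0.3093, -0.0255]
tool_rot: [-3.136, -0.167, 0.006]
ft_force: [-7.8, -0.1, 5.6]
grip_width: 1.0
```

step_arm --pt "0 0 0 1 0 0 87" --pt "0 0 0 1.5 0 0 87" --pt "0 0 0 1.5 0 0 87" --pt "0 0 0 -1 0 0 87" --pt "0 0 0 -5 0 0 87" --pt "0 0 0 -20 0 -10 87" --pt "0 0 0 -30 0 -60 87" --pt "0 0 0 -30 0 -110 87"

```text
time: 22.85
position: [0.4521, -0.3115, 0.0856]
tool_rot: [-3.136, -0.168, -0.001]
ft_force: [1.4, -0.3, -0.6]
grip_width: 1.002
```

```bash
python3 - <<'E'
from h import *
plan([(.5,.1,.2,-40),(.479,.305,.15,-4.7)])
im=grab("side"); b=np.clip(im.astype(float)*1.5,0,255).astype(np.uint8)
crop(b,260,250,440,384,4,"p16"); crop(grab("top"),310,140,440,250,6,"p16t")
E
```

```text
t 22.85 tip [ 0.4521 -0.3115  0.1209] yaw -83.9 F [ 1.4    -0.346  -0.6332] w 87.2 q7 -0.72
(0.5, 0.1, 0.2, -40) -> [-0.0, -0.0, -43.9] [91.5, -404.1, -78.8]
(0.479, 0.305, 0.15, -4.7) -> [-0.0, -0.1, -79.2] [92.5, -610.1, -28.7]
```

View pics/p16.png

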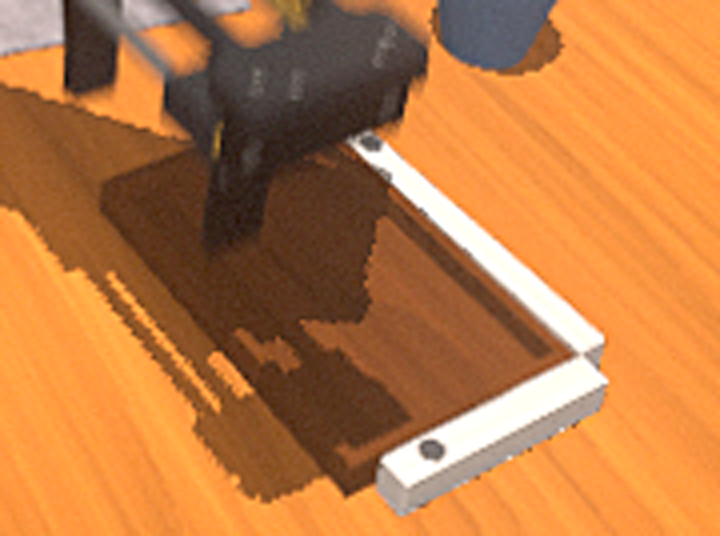

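View pics/p16t.png

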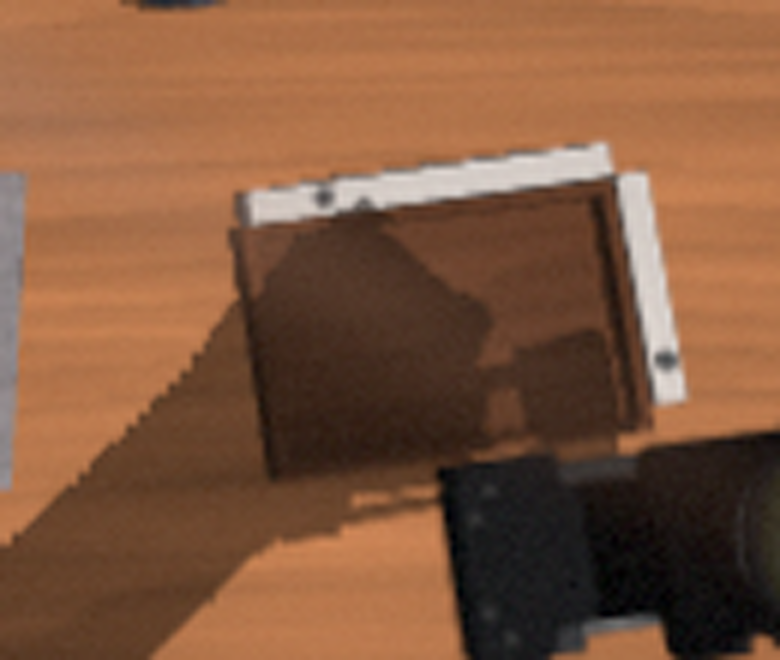

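```bash
python3 - <<'E'
from h import *
t=cv2.imread("pics/top0.png");s=cv2.imread("pics/side0.png")
k=16
a=cv2.resize(t[212:236,144:184],None,fx=k,fy=k,interpolation=cv2.INTER_NEAREST)
b=cv2.resize(s[148:172,190:214],None,fx=k,fy=k,interpolation=cv2.INTER_NEAREST)
cv2.imwrite("pics/q1.png",np.clip(np.hstack([a,b[:384]]).astype(float)*1.6,0,255).astype(np.uint8)[:, :800])
crop(t,95,185,195,260,8,"q2")
E
```

```text
(no output)
```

View pics/q1.png

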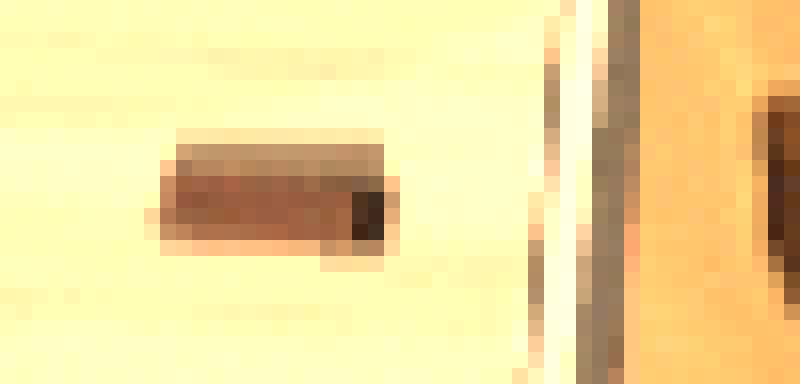

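View pics/q2.png

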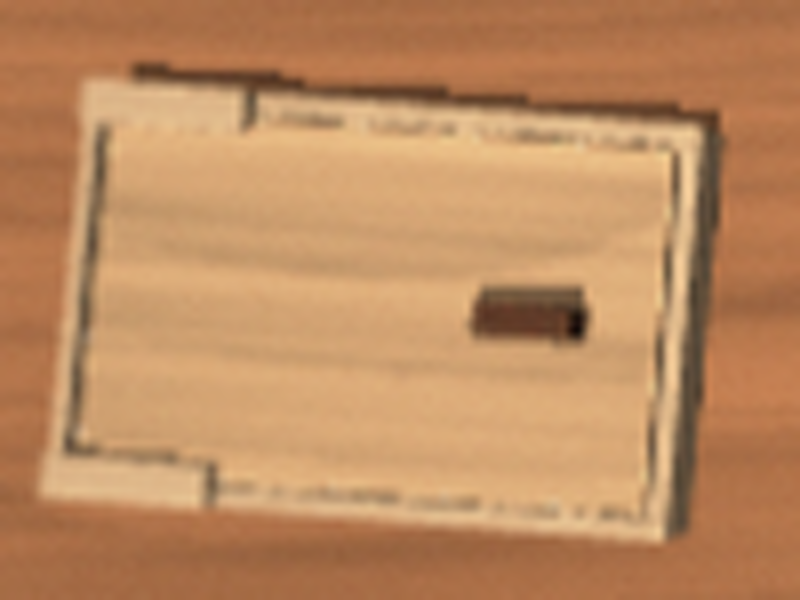

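```bash
python3 - <<'E'
from h import *
def cp(U,x0,y0,k): U=np.float64(U); return (U+.5)/k-.5+[x0,y0]
H=plane("top",[(159.5,224.65)],.076)[0];print("handle",H)
r=plane("top",cp([(85,82),(40,497)],95,185,8),.057); f=plane("top",cp([(703,122),(664,541)],95,185,8),.047)
print(r,f,np.linalg.norm(r[0]-r[1]),np.linalg.norm(f[0]-f[1]),np.linalg.norm((r-f)[:,:2],axis=1))
x=(r.mean(0)-f.mean(0))[:2];ya=np.arctan2(x[1],x[0]);print("yaw",np.degrees(ya),[np.degrees(np.arctan2(*(p[0]-p[1])[:2])) for p in (r,f)])
c=(r.mean(0)+f.mean(0))[:2]/2;print("c",c,"handle pred",c-.054*np.array([np.cos(ya),np.sin(ya)]))
plan([(.5,.1,.2,-40),(.479,.305,.15,-5)])
E
```

```text
handle [0.4788 0.3103 0.076 ]
[[0.561  0.4579 0.057 ]
 [0.425  0.4712 0.057 ]] [[0.5442 0.2553 0.047 ]
 [0.4055 0.2693 0.047 ]] 0.13674033057100496 0.13941309357271894 [0.2033 0.2029]
yaw 84.86254841582362 [np.float64(95.60007193955589), np.float64(95.74187026653274)]
c [0.4839 0.3634] handle pred [0.4791 0.3096]
t 22.95 tip [ 0.4564 -0.3139  0.1254] yaw -83.8 F [ 0.9144  0.4983 -0.4795] w 86.7 q7 -0.72
(0.5, 0.1, 0.2, -40) -> [0.5, -0.5, -43.8] [88.3, -406.6, -75.4]
(0.479, 0.305, 0.15, -5) -> [0.6, -0.3, -78.8] [88.9, -612.9, -26.3]
```

step_arm --pt "0 0 -5 11 -50 -20 87" --pt "0 0 -11 22 -101 -40 87" --pt "0 0 -16 33 -152 -60 87" --pt "0 0 -22 44 -203 -75 87" --pt "0 0 -27 55 -254 -75 87" --pt "0 0 -33 66 -305 -75 87" --pt "0 0 -38 77 -356 -75 87" --pt "0 0 -44 88 -407 -75 87"

```text
time: 23.95
position: [0.4963, 0.105, 0.1595]
tool_rot: [-2.841, -1.337, -0.003]
ft_force: [0.0, -0.9, -0.5]
grip_width: 0.997
```

```bash
python3 - <<'E'
from h import *
plan([(.479,.310,.11,-5.5)])
E
```

```text
t 23.95 tip [0.4963 0.105  0.1948] yaw -39.6 F [ 0.0412 -0.9128 -0.4789] w 86.8 q7 -0.94
(0.479, 0.31, 0.11, -5.5) -> [0.0, -0.1, -34.1] [146.7, -144.0, 85.2]
```

step_arm --pt "0 0 -6 24 -24 10 60" --pt "0 0 -12 49 -48 20 40" --pt "0 0 -17 73 -72 40 40" --pt "0 0 -23 98 -96 60 40" --pt "0 0 -29 122 -120 75 40" --pt "0 0 -34 147 -144 85 40" --pt "0 0 -34 147 -144 85 40" --pt "0 0 -34 147 -144 85 40"

```text
time: 24.95
position: [0.4799, 0.3069, 0.0744]
tool_rot: [2.332, 2.104, -0.0]
ft_force: [-0.3, -0.9, 0.3]
grip_width: 0.458
```

```bash
python3 - <<'E'
from h import *
plan([(.479,.310,.050,-5.5)])
im=grab("side"); crop(np.clip(im.astype(float)*1.5,0,255).astype(np.uint8),130,80,260,200,5,"r1")
im=grab("top"); crop(np.clip(im.astype(float)*1.5,0,255).astype(np.uint8),95,185,195,260,7,"r1t")
E
```

```text
t 24.95 tip [0.4799 0.307  0.1097] yaw -5.9 F [-0.3418 -0.8614  0.3323] w 39.9 q7 -0.64
(0.479, 0.31, 0.05, -5.5) -> [0.0, 0.0, -0.4] [3.0, -1.2, 59.7]
```

View pics/r1.png

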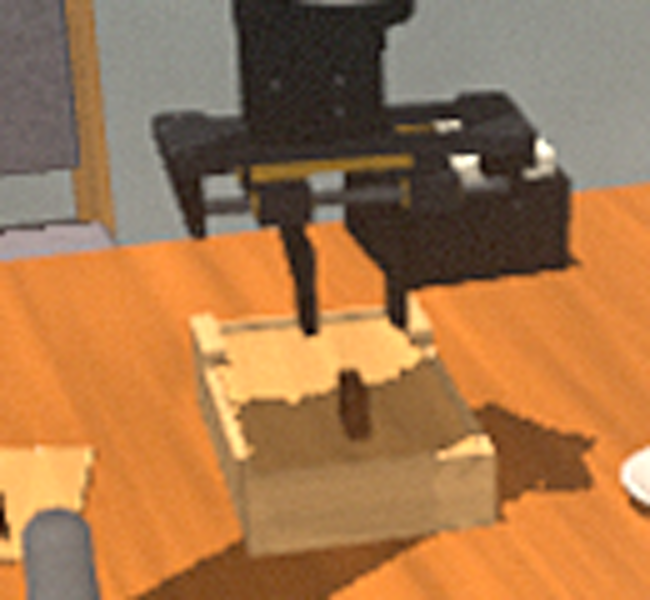

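View pics/r1t.png

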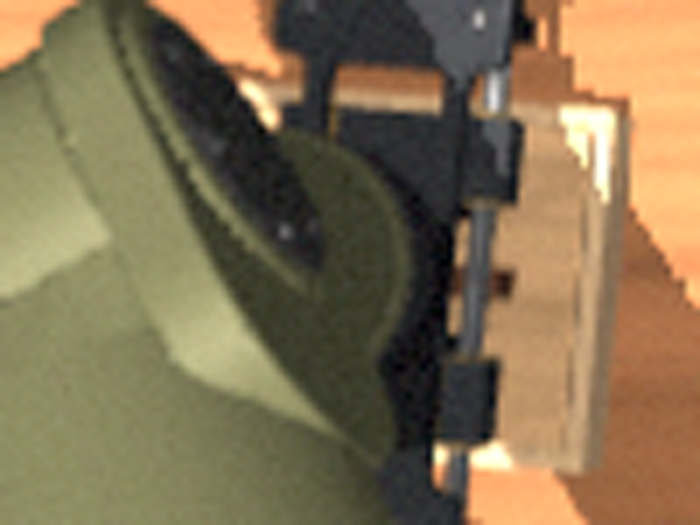

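step_arm --pt "0 0 -0.4 3 -1 20 40" --pt "0 0 -0.4 3 -1 40 40" --pt "0 0 -0.4 3 -1 55 40" --pt "0 0 -0.4 3 -1 59 40" --pt "0 0 -0.4 3 -1 59 40" --pt "0 0 -0.4 3 -1 59 20" --pt "0 0 -0.4 3 -1 59 5" --pt "0 0 -0.4 3 -1 59 5" --newtons 25

```text
time: 26.05
position: [0.4793, 0.3107, 0.016]
tool_rot: [-2.324, -2.114, -0.001]
ft_force: [-0.2, -0.1, 0.1]
grip_width: 0.202
```

step_arm --pt "0 0 0 0 0 0 5" --pt "0 0 0 0 0 0 5" --pt "0 0 0 0 0 0 5" --pt "0 0 0 0 0 0 5" --pt "0 0 0 0 0 0 5" --pt "0 0 0 0 0 0 5" --pt "0 0 0 0 0 0 5" --pt "0 0 0 0 0 0 5"

```text
time: 27.05
position: [0.4792, 0.3106, 0.0159]
tool_rot: [-2.324, -2.114, -0.001]
ft_force: [-1.6, -0.5, 3.9]
grip_width: 0.137
```

```bash
python3 - <<'E'
from h import *
plan([])
im=grab("side"); crop(np.clip(im.astype(float)*1.5,0,255).astype(np.uint8),130,80,260,200,5,"r2")
E
```

```text
t 27.05 tip [0.4792 0.3106 0.0512] yaw -5.4 F [-1.574  -0.4554  3.9141] w 11.9 q7 -0.62
```

View pics/r2.png

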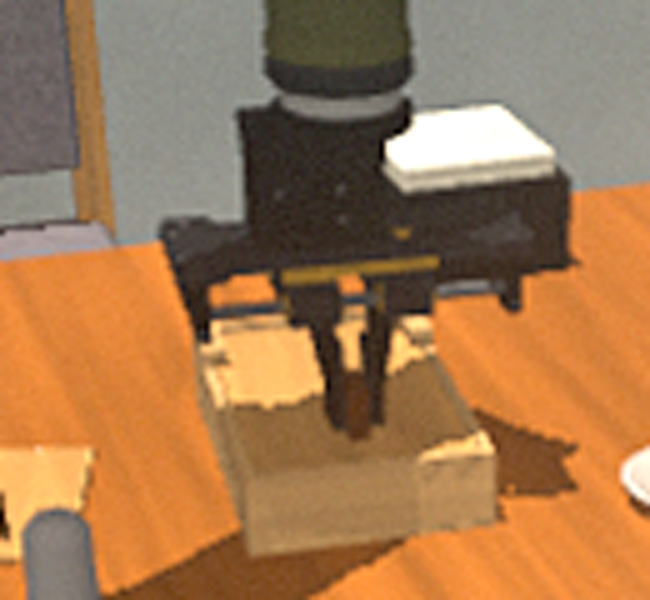

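```bash
python3 - <<'E'
from h import *
s=ctrl.get_state(); R0=Ro.from_rotvec(s["tool_rot"]).as_matrix(); tip=s["position"]-OFF*R0[:,2]
ya=np.radians(84.6); bx=np.array([np.cos(ya),np.sin(ya),0])
W=[]
for a,sl in((.035,0),(.07,0),(.07,-.03),(.07,-.07)):
    x=-150*np.cos(a)+11.2*np.sin(a)+150; z=150*np.sin(a)+11.2*np.cos(a)-11.2
    p=tip+bx*(x/1000+sl)+[0,0,z/1000]; W.append((*np.round(p,4),-5.4,-a))
plan(W)
E
```

```text
t 27.10 tip [0.4792 0.3105 0.0512] yaw -5.4 F [-0.1997 -0.0127  4.0099] w 11.8 q7 -0.62
(np.float64(0.4792), np.float64(0.311), np.float64(0.0564), -5.4, -0.035) -> [0.0, -2.0, -0.0] [-0.8, -0.0, -5.2]
(np.float64(0.4793), np.float64(0.3117), np.float64(0.0616), -5.4, -0.07) -> [0.0, -4.0, -0.0] [-1.3, -0.0, -10.5]
(np.float64(0.4765), np.float64(0.2818), np.float64(0.0616), -5.4, -0.07) -> [0.0, -4.0, -0.0] [-31.3, 0.0, -10.5]
(np.float64(0.4727), np.float64(0.242), np.float64(0.0616), -5.4, -0.07) -> [0.0, -4.0, -0.0] [-71.3, 0.0, -10.5]
```

step_arm --pt "0 -0.5 0 0 0 -1.3 5" --pt "0 -1 0 -0.4 0 -2.6 5" --pt "0 -1.5 0 -0.6 0 -3.9 5" --pt "0 -2 0 -0.8 0 -5.2 5" --pt "0 -2.7 0 -1 0 -7 5" --pt "0 -3.4 0 -1.1 0 -8.8 5" --pt "0 -4 0 -1.3 0 -10.5 5" --pt "0 -4 0 -1.3 0 -10.5 5"

```text
time: 28.1
position: [0.4789, 0.3096, 0.0262]
tool_rot: [2.288, 2.082, -0.08]
ft_force: [0.5, 0.6, -0.5]
grip_width: 0.134
```

```bash
python3 - <<'E'
from h import *
plan([])
im=grab("side"); crop(np.clip(im.astype(float)*1.5,0,255).astype(np.uint8),130,80,260,200,5,"r3")
E
```

```text
t 28.10 tip [0.4791 0.312  0.0614] yaw -5.4 F [ 0.5491  0.5827 -0.5203] w 11.7 q7 -0.68
```

View pics/r3.png

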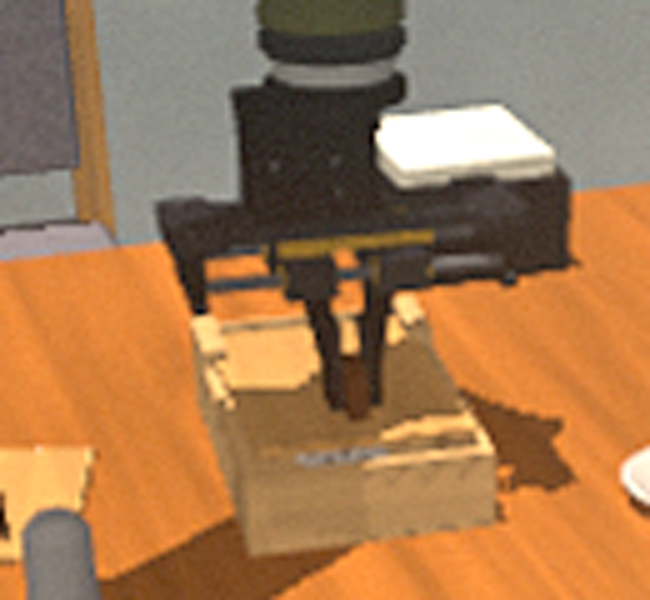

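step_arm --pt "0 0 0 -8 0 0.55 5" --pt "0 0 0 -17 0 1.2 5" --pt "0 0 0 -26 0 1.8 5" --pt "0 0 0 -35 0 2.4 5" --pt "0 0 0 -44 0 3.1 5" --pt "0 0 0 -53 0 3.7 5" --pt "0 0 0 -62 0 4.3 5" --pt "0 0 0 -69 0 4.8 5"

```text
time: 29.15
position: [0.4724, 0.2396, 0.0262]
tool_rot: [2.289, 2.081, -0.08]
ft_force: [0.1, 0.5, -0.2]
grip_width: 0.131
```

```bash
python3 - <<'E'
from h import *
plan([(.4727,.238,.0616,-5.4,-.07),(.4727,.238,.10,-5.4,-.03),(.48,.23,.15,-5.4,0)])
im=grab("side"); crop(np.clip(im.astype(float)*1.5,0,255).astype(np.uint8),130,80,260,200,5,"r4")
im=grab("top"); crop(np.clip(im.astype(float)*1.5,0,255).astype(np.uint8),95,165,235,270,5,"r4t")
E
```

```text
t 29.15 tip [0.4726 0.242  0.0614] yaw -5.5 F [ 0.0604  0.5474 -0.2451] w 11.4 q7 -0.60
(0.4727, 0.238, 0.0616, -5.4, -0.07) -> [-0.0, -0.0, -0.1] [-4.0, 0.5, 0.1]
(0.4727, 0.238, 0.1, -5.4, -0.03) -> [0.0, 2.3, -0.1] [-5.3, 0.5, -38.2]
(0.48, 0.23, 0.15, -5.4, 0) -> [0.0, 4.0, -0.1] [-15.0, 8.5, -87.6]
```

View pics/r4.png

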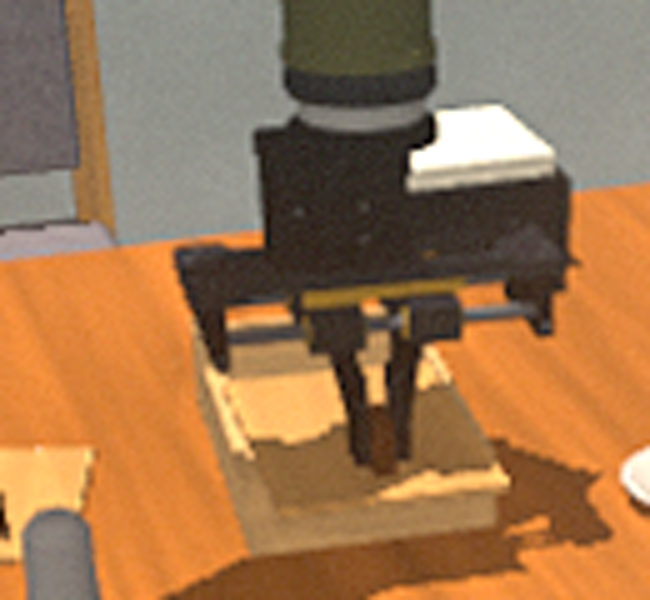

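View pics/r4t.png

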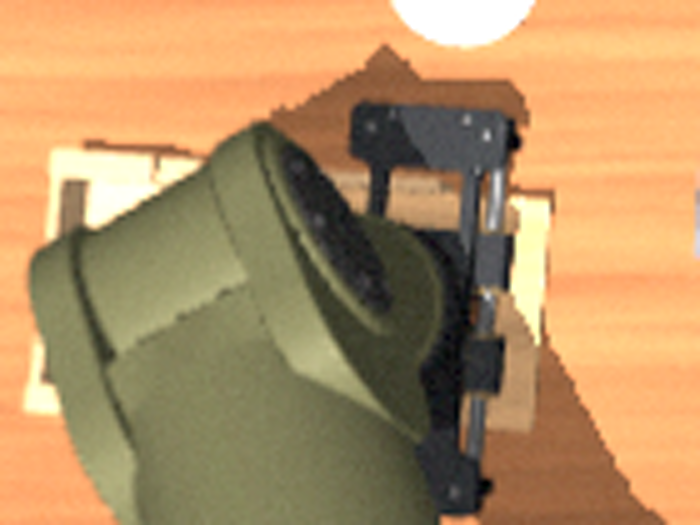

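step_arm --pt "0 0 0 -5 0 -6 5" --pt "0 0 0 -6 0 -20 5" --pt "0 1 0 -7 0 -35 5" --pt "0 2 0 -8 2 -50 5" --pt "0 3 0 -11 4 -65 5" --pt "0 4 0 -15 8 -80 5" --pt "0 4 0 -15 8 -88 5" --pt "0 4 0 -15 8 -88 5"

```text
time: 30.25
position: [0.4799, 0.2311, 0.1157]
tool_rot: [-2.324, -2.114, -0.002]
ft_force: [0.8, 1.4, -1.9]
grip_width: 0.138
```

```bash
python3 - <<'E'
from h import *
plan([(.5588,-.0499,.10,-4.9),(.5588,-.0499,.0135,-4.9)])
im=grab("side"); crop(np.clip(im.astype(float)*1.5,0,255).astype(np.uint8),130,60,260,180,5,"r5")
E
```

```text
t 30.25 tip [0.4799 0.2311 0.151 ] yaw -5.4 F [ 0.7947  1.437  -1.8537] w 12.0 q7 -0.55
(0.5588, -0.0499, 0.1, -4.9) -> [0.0, -0.1, -0.5] [-272.3, 105.1, 50.8]
(0.5588, -0.0499, 0.0135, -4.9) -> [0.0, -0.1, -0.5] [-272.4, 105.1, 137.3]
```

View pics/r5.png

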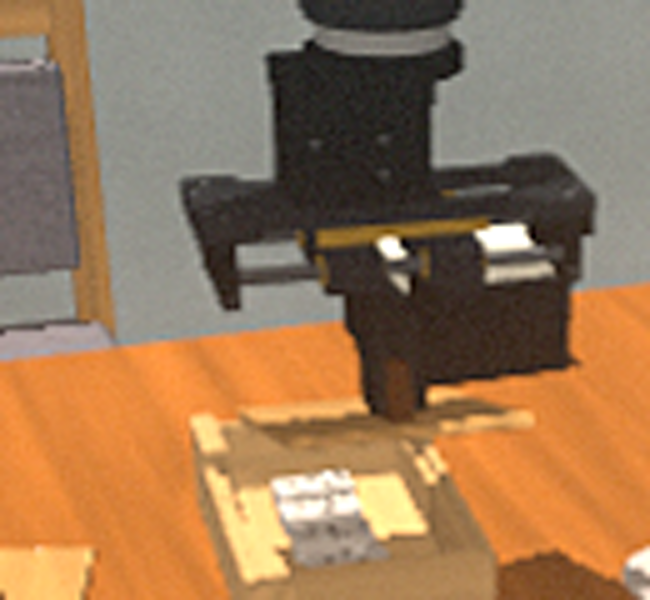

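step_arm --pt "0 0 -0.1 -38 15 0 5" --pt "0 0 -0.2 -76 30 0 5" --pt "0 0 -0.3 -114 45 0 5" --pt "0 0 -0.4 -152 60 10 5" --pt "0 0 -0.5 -190 75 20 5" --pt "0 0 -0.5 -228 90 35 5" --pt "0 0 -0.5 -262 102 50 5" --pt "0 0 -0.5 -272 105 50 5"

```text
time: 31.3
position: [0.5568, -0.0527, 0.0631]
tool_rot: [-2.318, -2.119, 0.006]
ft_force: [0.3, -0.5, -1.8]
grip_width: 0.137
```

```bash
python3 - <<'E'
from h import *
plan([(.5588,-.0499,.10,-4.9),(.5588,-.0499,.0135,-4.9)])
im=grab("side"); crop(np.clip(im.astype(float)*1.5,0,255).astype(np.uint8),190,120,350,280,4,"r6")
im=grab("top"); crop(np.clip(im.astype(float)*1.5,0,255).astype(np.uint8),205,135,345,240,5,"r6t")
E
```

```text
t 31.30 tip [ 0.5569 -0.0526  0.0984] yaw -5.1 F [ 0.3165 -0.5417 -1.7708] w 11.9 q7 0.09
(0.5588, -0.0499, 0.1, -4.9) -> [-0.2, 0.1, -0.2] [3.0, 1.8, -1.6]
(0.5588, -0.0499, 0.0135, -4.9) -> [-0.2, 0.1, -0.2] [3.2, 2.1, 84.9]
```

View pics/r6.png

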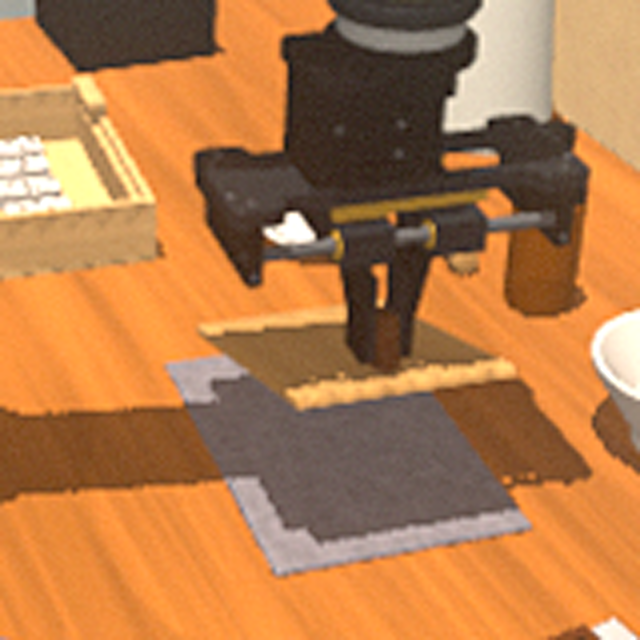

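View pics/r6t.png

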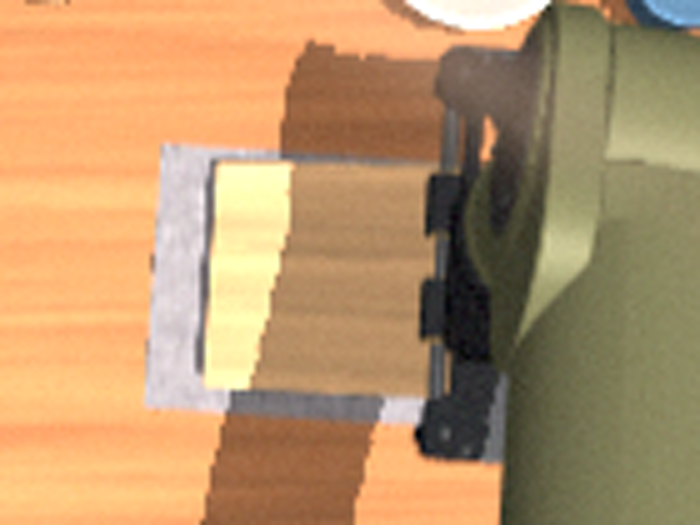

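step_arm --pt "0 0 0 3 2 20 5" --pt "0 0 0 3 2 40 5" --pt "0 0 0 3 2 60 5" --pt "0 0 0 3 2 70 5" --pt "0 0 0 3 2 76 5" --pt "0 0 0 3 2 80 5" --pt "0 0 0 3 2 83 5" --pt "0 0 0 3 2 83 5"

```text
time: 32.4
position: [0.5608, -0.0471, -0.0179]
tool_rot: [2.315, 2.124, 0.001]
ft_force: [-0.4, -1.2, 0.4]
grip_width: 0.137
```

```bash
python3 - <<'E'
from h import *
plan([(.5588,-.0499,.0135,-4.9)])
im=grab("side"); crop(np.clip(im.astype(float)*1.5,0,255).astype(np.uint8),190,120,350,280,4,"r7")
E
```

```text
t 32.40 tip [ 0.5607 -0.0471  0.0174] yaw -4.9 F [-0.4073 -1.1935  0.4458] w 11.9 q7 0.15
(0.5588, -0.0499, 0.0135, -4.9) -> [0.0, -0.0, -0.0] [-3.0, -1.7, 3.9]
```

View pics/r7.png

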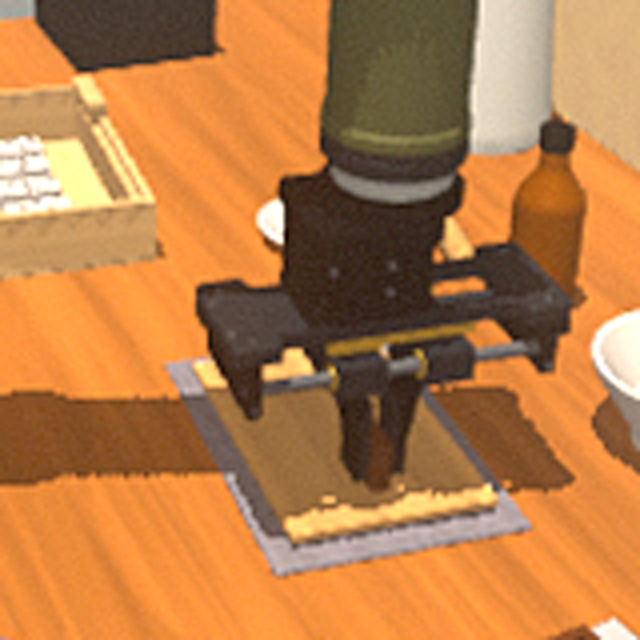

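step_arm --pt "0 0 0 -2 0 1 5" --pt "0 0 0 -2 0 2 5" --pt "0 0 0 -2 0 3 5" --pt "0 0 0 -2 0 3.5 5" --pt "0 0 0 -2 0 3.5 5" --pt "0 0 0 -2 0 3.5 5" --pt "0 0 0 -2 0 3 20" --pt "0 0 0 -2 0 3 40"

```text
time: 33.45
position: [0.56, -0.05, -0.0213]
tool_rot: [2.315, 2.123, -0.002]
ft_force: [0.7, 0.7, 0.7]
grip_width: 0.266
```

step_arm --pt "0 0 0 0 0 0 40" --pt "0 0 0 0 0 0 40" --pt "0 0 0 0 0 -10 40" --pt "0 0 0 0 0 -40 40" --pt "0 0 0 0 0 -80 40" --pt "0 0 0 0 0 -130 50" --pt "0 0 0 20 -40 -150 60" --pt "0 0 0 40 -80 -150 60"

```text
time: 34.45
position: [0.4851, -0.0024, 0.1316]
tool_rot: [2.315, 2.12, 0.006]
ft_force: [0.2, 0.3, -0.4]
grip_width: 0.662
```

```bash
python3 - <<'E'
from h import *
plan([(.46,.15,.2,-5.4)])
im=grab("side","s1"); crop(np.clip(im.astype(float)*1.3,0,255).astype(np.uint8),140,110,350,280,3.5,"r8")
im=grab("top","t1"); crop(np.clip(im.astype(float)*1.3,0,255).astype(np.uint8),85,135,345,270,3,"r8t")
E
```

```text
t 34.45 tip [ 0.4849 -0.0024  0.1669] yaw -5.0 F [ 0.2421  0.3266 -0.4376] w 57.6 q7 -0.14
(0.46, 0.15, 0.2, -5.4) -> [0.3, -0.1, 0.4] [149.7, -38.2, -33.0]
```

View pics/r8.png

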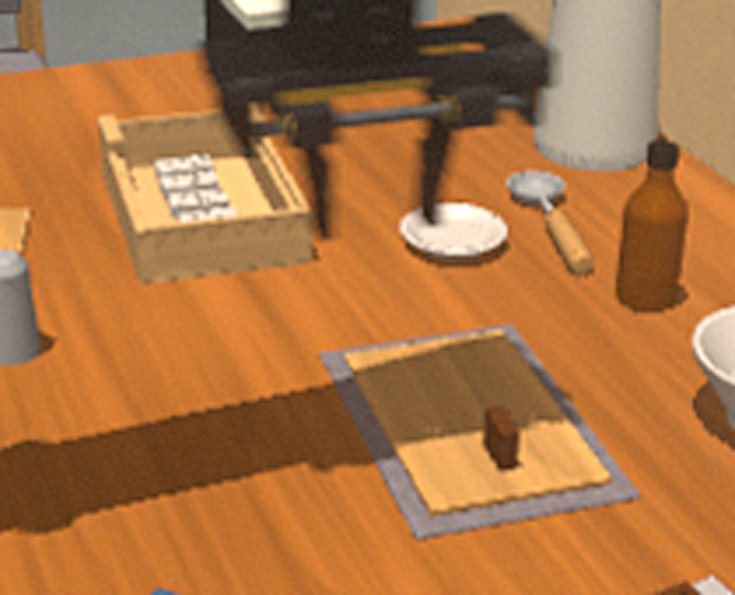

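View pics/r8t.png

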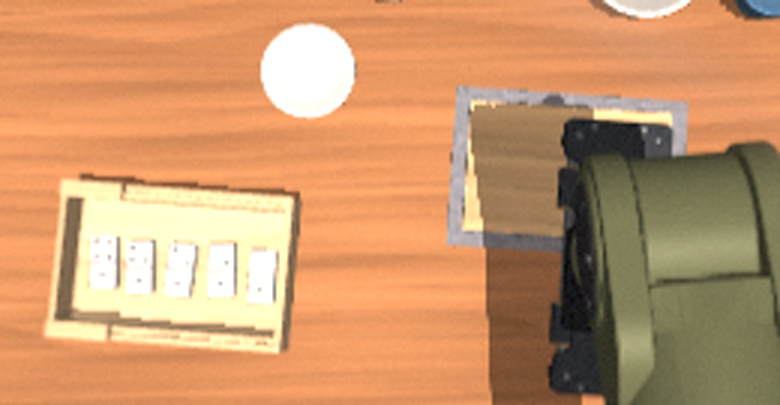

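```bash
python3 - <<'E'
from h import *
t=cv2.imread("pics/t1.png"); k=8
c=cv2.resize(t[190:250,100:190],None,fx=k,fy=k,interpolation=cv2.INTER_CUBIC)
hsv=cv2.cvtColor(c,cv2.COLOR_BGR2HSV); m=((hsv[...,1]<60)&(hsv[...,2]>110)).astype(np.uint8)*255
m=cv2.morphologyEx(m,cv2.MORPH_CLOSE,np.ones((9,9)));m=cv2.morphologyEx(m,cv2.MORPH_OPEN,np.ones((9,9)))
bc=np.array([.4839,.3634]);ya=np.radians(84.6);B=np.array([[np.cos(ya),-np.sin(ya)],[np.sin(ya),np.cos(ya)]])
for q in sorted(cv2.findContours(m,0,2)[0],key=lambda q:cv2.boundingRect(q)[0]):
    if cv2.contourArea(q)<1500: continue
    b=cv2.boxPoints(cv2.minAreaRect(q)); P=plane("top",(b+.5)/k-.5+[100,190],.020)
    e=[np.linalg.norm(P[i]-P[i-1]) for i in range(4)]; i=int(np.argmax(e)); d=(P[i]-P[i-1]); 
    cc=P.mean(0)[:2]
    print("c",cc,"box",(cc-bc)@B,"sizes",np.round(e,4),"long yaw",np.round((np.degrees(np.arctan2(d[1],d[0]))+90)%180-90,1))
    cv2.drawContours(c,[b.astype(int)],0,(0,0,255),1)
cv2.imwrite("pics/r9.png",c)
E
```

```text
c [0.4898 0.432 ] box [0.0688 0.0006] sizes [0.0491 0.0263 0.0491 0.0262] long yaw 0.3
c [0.4843 0.3993] box [0.0358 0.003 ] sizes [0.0484 0.0263 0.0484 0.0262] long yaw 0.2
c [0.4812 0.3629] box [-0.0007  0.0026] sizes [0.0266 0.0499 0.0267 0.0499] long yaw -7.4
c [0.4799 0.3253] box [-0.0383  0.0004] sizes [0.0259 0.0488 0.026  0.0488] long yaw -1.0
c [0.4731 0.2887] box [-0.0754  0.0037] sizes [0.0259 0.0491 0.026  0.0491] long yaw -4.0
```

View pics/r9.png

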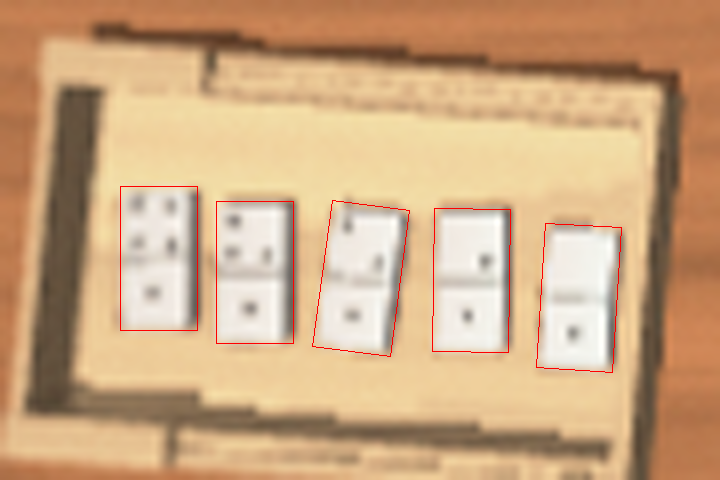

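```bash
python3 - <<'E'
from h import *
plan([(.4731,.2895,.085,-4),(.4731,.2895,.0085,-4)])
E
```

```text
t 34.55 tip [0.4812 0.0003 0.165 ] yaw -4.7 F [-0.3173  0.4997  0.1125] w 59.0 q7 -0.14
(0.4731, 0.2895, 0.085, -4) -> [-0.1, -0.2, -0.7] [287.1, -31.6, 81.1]
(0.4731, 0.2895, 0.0085, -4) -> [-0.1, -0.2, -0.7] [286.9, -31.6, 157.6]
```

step_arm --pt "0 0 0 50 -5 10 60" --pt "0 0 0 100 -10 20 60" --pt "0 0 0 150 -16 30 60" --pt "0 0 -0.7 200 -22 45 60" --pt "0 0 -0.7 250 -28 65 60" --pt "0 0 -0.7 287 -32 81 60" --pt "0 0 -0.7 287 -32 81 60" --pt "0 0 -0.7 287 -32 81 60" --newtons 20

```text
time: 35.55
position: [0.4779, 0.285, 0.0483]
tool_rot: [2.302, 2.136, -0.0]
ft_force: [0.3, -0.6, -0.6]
grip_width: 0.687
```

```bash
python3 - <<'E'
from h import *
plan([(.4731,.2895,.0085,-4)])
im=grab("side"); crop(np.clip(im.astype(float)*1.5,0,255).astype(np.uint8),130,80,260,200,5,"u1")
E
```

```text
t 35.55 tip [0.4778 0.2851 0.0836] yaw -4.3 F [ 0.2501 -0.611  -0.5582] w 59.8 q7 -0.58
(0.4731, 0.2895, 0.0085, -4) -> [0.0, 0.0, -0.3] [4.1, -5.1, 75.1]
```

View pics/u1.png

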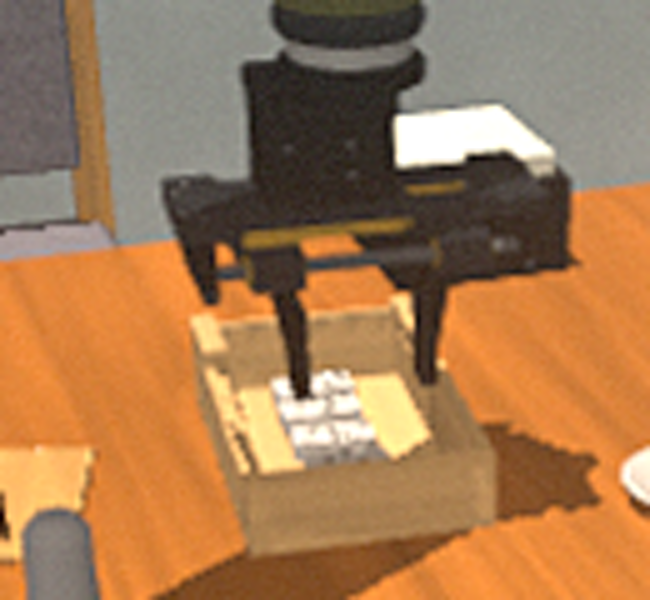

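step_arm --pt "0 0 -0.3 4 -5 10 60" --pt "0 0 -0.3 4 -5 35 60" --pt "0 0 -0.3 4 -5 60 60" --pt "0 0 -0.3 4 -5 72 60" --pt "0 0 -0.3 4 -5 75 60" --pt "0 0 -0.3 4 -5 75 45" --pt "0 0 -0.3 4 -5 75 40" --pt "0 0 -0.3 4 -5 75 40"

```text
time: 36.6
position: [0.473, 0.2911, -0.026]
tool_rot: [2.296, 2.144, 0.003]
ft_force: [0.5, -0.0, 3.1]
grip_width: 0.548
```

step_arm --pt "0 0 0 0 0 0 40" --pt "0 0 0 0 0 0 40" --pt "0 0 0 0 0 -10 40" --pt "0 0 0 0 0 -25 40" --pt "0 0 0 0 0 -45 40" --pt "0 0 0 0 0 -70 40" --pt "0 0 0 0 0 -95 40" --pt "0 0 0 0 0 -110 40"

```text
time: 37.6
position: [0.4728, 0.2911, 0.0851]
tool_rot: [-2.297, -2.144, -0.004]
ft_force: [0.1, 0.4, -0.2]
grip_width: 0.549
```

```bash
cat >> h.py <<'E'
HC=np.array([.5494,-.3031]); HY=5.7
def slot(ty,tx=0.):
    a=np.radians(HY); p=HC+tx*np.array([np.cos(a),np.sin(a)])+ty*np.array([-np.sin(a),np.cos(a)]); return p
E
python3 - <<'E'
from h import *
p=slot(-.06);plan([(.50,.05,.13,0),(*p,.10,5.7)])
im=grab("side"); crop(np.clip(im.astype(float)*1.5,0,255).astype(np.uint8),130,60,260,200,4.2,"u2")
E
```

```text
t 37.60 tip [0.4728 0.291  0.1204] yaw -3.9 F [ 0.057   0.4495 -0.2285] w 47.7 q7 -0.60
(0.5, 0.05, 0.13, 0) -> [0.1, -0.1, -3.9] [-238.6, 43.7, -9.9]
(np.float64(0.5553591849846183), np.float64(-0.3628033341976736), 0.1, 5.7) -> [0.1, -0.1, -9.6] [-646.7, 127.2, 19.5]
```

View pics/u2.png

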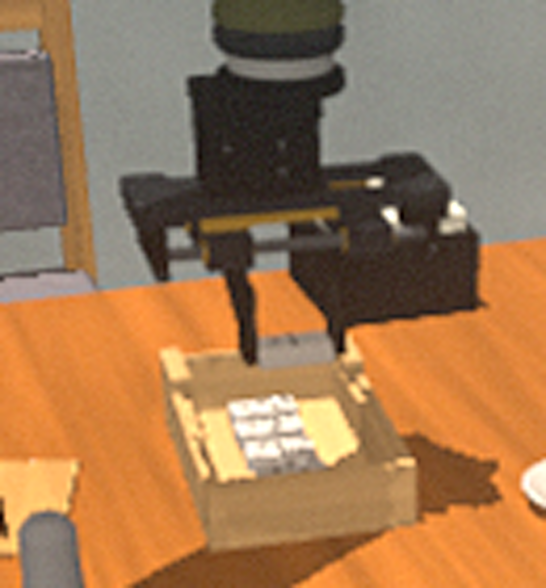

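step_arm --pt "0 0 0 -50 10 0 40" --pt "0 0 -1 -108 21 0 40" --pt "0 0 -2 -166 33 0 40" --pt "0 0 -4 -224 44 0 40" --pt "0 0 -6 -282 55 0 40" --pt "0 0 -8 -340 67 0 40" --pt "0 0 -9.6 -398 78 0 40" --pt "0 0 -9.6 -450 88 0 40"

```text
time: 38.65
position: [0.5288, -0.1664, 0.0828]
tool_rot: [-2.109, -2.328, -0.0]
ft_force: [0.9, -0.1, -0.2]
grip_width: 0.55
```

```bash
python3 - <<'E'
from h import *
p=slot(-.06);plan([(*p,.07,5.7)])
im=grab("top"); crop(np.clip(im.astype(float)*1.3,0,255).astype(np.uint8),310,140,440,250,6,"u3")
E
```

```text
t 38.65 tip [ 0.5288 -0.1664  0.1181] yaw 5.6 F [ 0.886  -0.0954 -0.2132] w 47.9 q7 0.49
(np.float64(0.5553591849846183), np.float64(-0.3628033341976736), 0.07, 5.7) -> [-0.0, -0.0, -0.1] [-198.1, 7.2, 48.1]
```

View pics/u3.png

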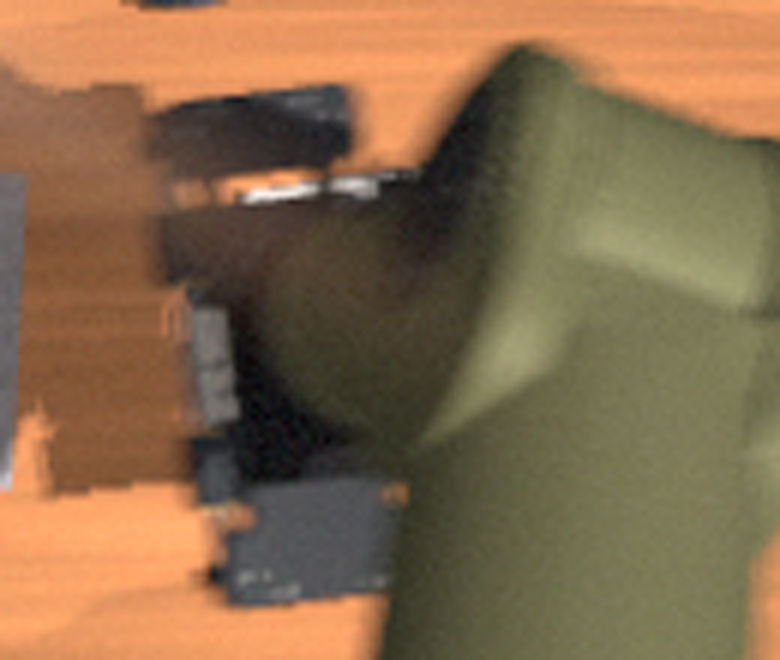

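step_arm --pt "0 0 0 -55 2 5 40" --pt "0 0 0 -110 4 15 40" --pt "0 0 0 -160 6 25 40" --pt "0 0 0 -190 7 40 40" --pt "0 0 0 -198 7 48 40" --pt "0 0 0 -198 7 48 40" --pt "0 0 0 -198 7 48 40" --pt "0 0 0 -198 7 48 40"

```text
time: 39.7
position: [0.5567, -0.3591, 0.0358]
tool_rot: [2.106, 2.33, 0.002]
ft_force: [0.3, 0.2, -0.4]
grip_width: 0.55
```

```bash
python3 - <<'E'
from h import *
p=slot(-.06);plan([(*p,.0105,5.7)])
im=grab("side"); crop(np.clip(im.astype(float)*1.3,0,255).astype(np.uint8),260,220,440,384,4,"u4")
E
```

```text
t 39.70 tip [ 0.5566 -0.3591  0.0711] yaw 5.8 F [ 0.3345  0.175  -0.4334] w 47.8 q7 0.90
(np.float64(0.5553591849846183), np.float64(-0.3628033341976736), 0.0105, 5.7) -> [0.1, -0.0, 0.1] [-3.6, -1.7, 60.6]
```

View pics/u4.png

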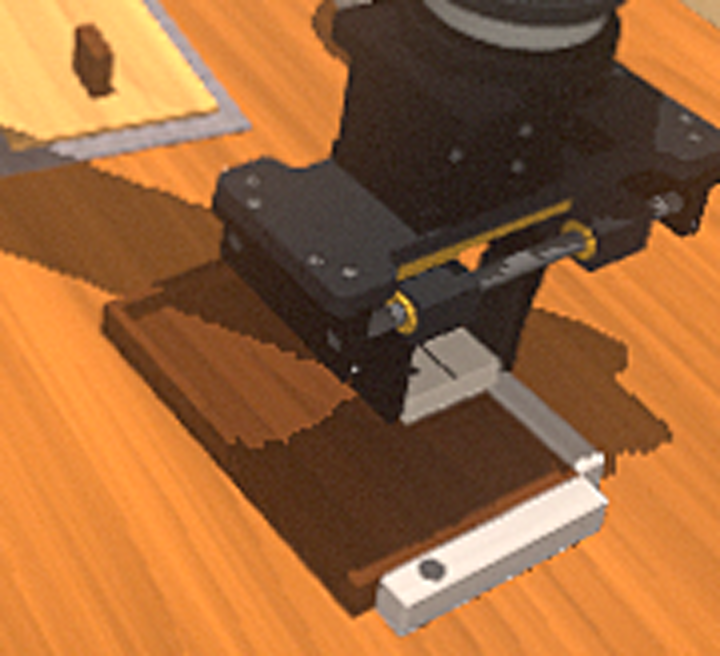

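step_arm --pt "0 0 0 -3.5 -1.7 15 40" --pt "0 0 0 -3.5 -1.7 35 40" --pt "0 0 0 -3.5 -1.7 52 40" --pt "0 0 0 -3.5 -1.7 59 40" --pt "0 0 0 -3.5 -1.7 60.5 40" --pt "0 0 0 -3.5 -1.7 60.5 50" --pt "0 0 0 -3.5 -1.7 60.5 60" --pt "0 0 0 -3.5 -1.7 60.5 60"

```text
time: 40.75
position: [0.5545, -0.3644, -0.0252]
tool_rot: [2.109, 2.328, 0.0]
ft_force: [-0.3, 0.6, 0.7]
grip_width: 0.674
```

step_arm --pt "0 0 0 0 0 0 60" --pt "0 0 0 0 0 -15 60" --pt "0 0 0 0 0 -50 60" --pt "0 0 0 20 0 -85 60" --pt "0 0 0 70 -10 -90 60" --pt "0 0 0 128 -20 -90 60" --pt "0 0 3 186 -30 -90 60" --pt "0 0 6 244 -42 -90 60"

```text
time: 41.75
position: [0.4884, -0.1241, 0.0656]
tool_rot: [2.23, 2.212, 0.003]
ft_force: [1.2, 0.6, -0.3]
grip_width: 0.69
```

```bash
python3 - <<'E'
from h import *
plan([(.4799,.3258,.085,-1.),(.4799,.3258,.0085,-1)])
im=grab("side"); crop(np.clip(im.astype(float)*1.3,0,255).astype(np.uint8),260,220,440,384,4,"u5")
E
```

```text
t 41.75 tip [ 0.4883 -0.1241  0.1009] yaw -0.5 F [ 1.1739  0.593  -0.2906] w 60.0 q7 0.28
(0.4799, 0.3258, 0.085, -1.0) -> [0.1, -0.0, 0.5] [449.8, -12.1, 16.1]
(0.4799, 0.3258, 0.0085, -1) -> [0.1, -0.0, 0.5] [449.8, -12.3, 92.6]
```

View pics/u5.png

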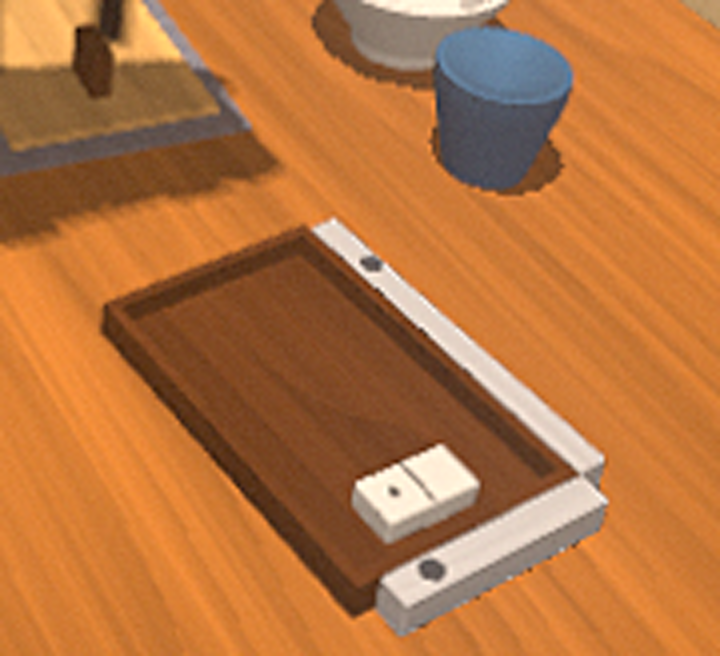

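step_arm --pt "0 0 0 60 -2 0 60" --pt "0 0 0 120 -4 0 60" --pt "0 0 0 180 -5 0 60" --pt "0 0 0 240 -7 0 60" --pt "0 0 0 300 -9 5 60" --pt "0 0 0.5 360 -10 10 60" --pt "0 0 0.5 415 -12 16 60" --pt "0 0 0.5 450 -12 16 60"

```text
time: 42.8
position: [0.4786, 0.3275, 0.049]
tool_rot: [-2.234, -2.208, -0.001]
ft_force: [0.2, -1.6, 0.3]
grip_width: 0.692
```

```bash
python3 - <<'E'
from h import *
plan([(.4799,.3261,.0085,-1)])
E
```

```text
t 42.80 tip [0.4786 0.3275 0.0843] yaw -0.7 F [ 0.1721 -1.646   0.3492] w 60.2 q7 -0.56
(0.4799, 0.3261, 0.0085, -1) -> [0.0, -0.1, 0.3] [-1.4, 1.3, 75.8]
```

step_arm --pt "0 0 0.3 -1.4 1.3 10 60" --pt "0 0 0.3 -1.4 1.3 35 60" --pt "0 0 0.3 -1.4 1.3 60 60" --pt "0 0 0.3 -1.4 1.3 72 60" --pt "0 0 0.3 -1.4 1.3 75.5 60" --pt "0 0 0.3 -1.4 1.3 75.5 45" --pt "0 0 0.3 -1.4 1.3 75.5 40" --pt "0 0 0.3 -1.4 1.3 75.5 40"

```text
time: 43.8
position: [0.4811, 0.3234, -0.026]
tool_rot: [2.243, 2.199, 0.003]
ft_force: [-0.3, -0.5, 2.5]
grip_width: 0.551
```

step_arm --pt "0 0 0 0 0 0 40" --pt "0 0 0 0 0 0 40" --pt "0 0 0 0 0 -10 40" --pt "0 0 0 0 0 -25 40" --pt "0 0 0 0 0 -45 40" --pt "0 0 0 0 0 -70 40" --pt "0 0 0 0 0 -95 40" --pt "0 0 0 0 0 -110 40"

```text
time: 44.8
position: [0.4812, 0.3236, 0.0856]
tool_rot: [2.243, 2.199, 0.005]
ft_force: [-0.2, 0.1, 0.0]
grip_width: 0.547
```

```bash
python3 - <<'E'
from h import *
p=slot(-.028);plan([(*p,.07,5.7)])
E
```

```text
t 44.80 tip [0.4811 0.3235 0.1209] yaw -1.1 F [-0.1831  0.1303  0.003 ] w 47.6 q7 -0.57
(np.float64(0.5521809529928219), np.float64(-0.3309615559589143), 0.07, 5.7) -> [0.1, -0.1, -6.8] [-653.1, 83.9, 49.7]
```

step_arm --pt "0 0 0 -50 6 0 40" --pt "0 0 -1 -108 14 0 40" --pt "0 0 -2 -166 21 0 40" --pt "0 0 -3 -224 29 0 40" --pt "0 0 -4 -282 36 0 40" --pt "0 0 -5 -340 44 0 40" --pt "0 0 -6 -398 51 0 40" --pt "0 0 -6.8 -456 58 0 40"

```text
time: 45.8
position: [0.5294, -0.1356, 0.0837]
tool_rot: [2.108, 2.329, 0.002]
ft_force: [0.3, 1.3, -1.3]
grip_width: 0.545
```

```bash
python3 - <<'E'
from h import *
p=slot(-.028);plan([(*p,.07,5.7)])
E
```

```text
t 45.80 tip [ 0.5294 -0.1357  0.119 ] yaw 5.7 F [ 0.2671  1.2853 -1.3006] w 47.4 q7 0.44
(np.float64(0.5521809529928219), np.float64(-0.3309615559589143), 0.07, 5.7) -> [0.1, -0.0, 0.0] [-196.6, 3.1, 48.9]
```

step_arm --pt "0 0 0 -55 1 5 40" --pt "0 0 0 -110 2 15 40" --pt "0 0 0 -160 3 25 40" --pt "0 0 0 -190 3 40 40" --pt "0 0 0 -196 3 49 40" --pt "0 0 0 -196 3 49 40" --pt "0 0 0 -196 3 49 40" --pt "0 0 0 -196 3 49 40"

```text
time: 46.8
position: [0.5526, -0.3274, 0.0348]
tool_rot: [2.106, 2.33, 0.002]
ft_force: [-0.5, -0.1, -0.5]
grip_width: 0.552
```

```bash
python3 - <<'E'
from h import *
p=slot(-.028);plan([(*p,.0098,5.7)])
im=grab("side"); crop(np.clip(im.astype(float)*1.3,0,255).astype(np.uint8),260,220,440,384,4,"u6")
E
```

```text
t 46.80 tip [ 0.5526 -0.3274  0.0701] yaw 5.8 F [-0.4933 -0.0802 -0.4935] w 48.0 q7 0.87
(np.float64(0.5521809529928219), np.float64(-0.3309615559589143), 0.0098, 5.7) -> [0.1, -0.0, 0.1] [-3.5, -0.9, 60.3]
```

View pics/u6.png

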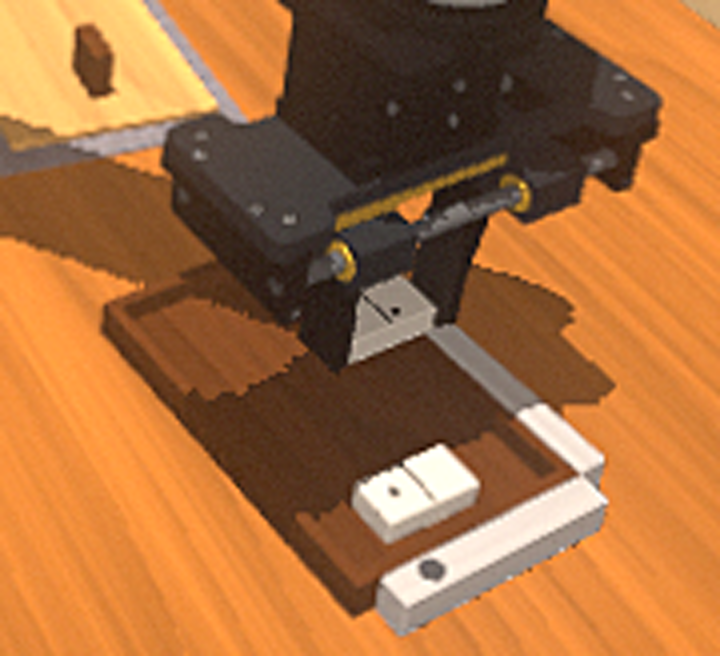

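step_arm --pt "0 0 0 -2.5 -0.9 15 40" --pt "0 0 0 -2.5 -0.9 35 40" --pt "0 0 0 -2.5 -0.9 52 40" --pt "0 0 0 -2.5 -0.9 59 40" --pt "0 0 0 -2.5 -0.9 60 40" --pt "0 0 0 -2.5 -0.9 60 50" --pt "0 0 0 -2.5 -0.9 60 60" --pt "0 0 0 -2.5 -0.9 60 60"

```text
time: 47.85
position: [0.5511, -0.3314, -0.0261]
tool_rot: [2.109, 2.328, 0.0]
ft_force: [-0.5, -0.4, -0.0]
grip_width: 0.67
```

step_arm --pt "0 0 0 0 0 0 60" --pt "0 0 0 0 0 -15 60" --pt "0 0 0 0 0 -50 60" --pt "0 0 0 20 0 -85 60" --pt "0 0 3 70 -10 -90 60" --pt "0 0 6 128 -20 -90 60" --pt "0 0 9 186 -30 -90 60" --pt "0 0 13 244 -42 -90 60"

```text
time: 48.85
position: [0.4851, -0.0912, 0.065]
tool_rot: [2.361, 2.071, 0.003]
ft_force: [0.8, 1.2, 0.2]
grip_width: 0.689
```

```bash
python3 - <<'E'
from h import *
plan([(.4812,.3637,.085,-7.4)])
im=grab("side"); crop(np.clip(im.astype(float)*1.3,0,255).astype(np.uint8),260,220,440,384,4,"u7")
E
```

```text
t 48.85 tip [ 0.485  -0.0912  0.1003] yaw -7.5 F [0.7688 1.2342 0.1534] w 60.0 q7 0.08
(0.4812, 0.3637, 0.085, -7.4) -> [0.1, -0.0, -0.1] [450.5, -63.1, 15.6]
```

View pics/u7.png

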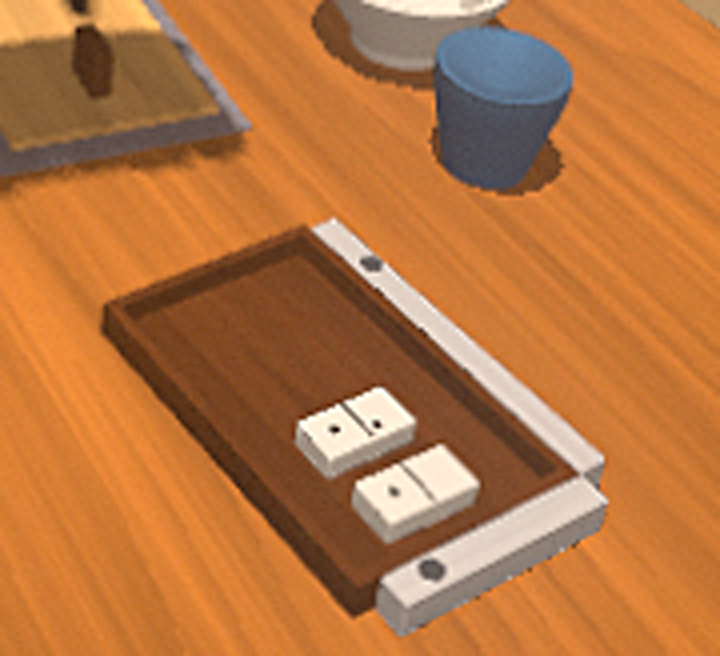

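Two tiles are down and the tray is still home. On to the third.

step_arm --pt "0 0 0 60 -8 0 60" --pt "0 0 0 120 -16 0 60" --pt "0 0 0 180 -25 0 60" --pt "0 0 0 240 -33 0 60" --pt "0 0 0 300 -42 5 60" --pt "0 0 0 360 -50 10 60" --pt "0 0 0 415 -58 15 60" --pt "0 0 0 450 -63 15 60"

```text
time: 49.9
position: [0.4796, 0.3648, 0.0495]
tool_rot: [-2.355, -2.078, -0.001]
ft_force: [0.7, -1.1, -0.2]
grip_width: 0.689
```

```bash
python3 - <<'E'
from h import *
plan([(.4812,.3637,.0085,-7.4)])
E
```

```text
t 49.90 tip [0.4796 0.3648 0.0848] yaw -7.2 F [ 0.6605 -1.0904 -0.1539] w 59.9 q7 -0.69
(0.4812, 0.3637, 0.0085, -7.4) -> [0.0, -0.1, 0.2] [-1.0, 1.7, 76.3]
```

step_arm --pt "0 0 0.2 1 1.3 10 60" --pt "0 0 0.2 1 1.3 35 60" --pt "0 0 0.2 1 1.3 60 60" --pt "0 0 0.2 1 1.3 72 60" --pt "0 0 0.2 1 1.3 76 60" --pt "0 0 0.2 1 1.3 76 45" --pt "0 0 0.2 1 1.3 76 40" --pt "0 0 0.2 1 1.3 76 40"

```text
time: 50.9
position: [0.4822, 0.3628, -0.026]
tool_rot: [-2.363, -2.071, -0.003]
ft_force: [-1.3, -1.0, 2.4]
grip_width: 0.547
```

step_arm --pt "0 0 0 0 0 0 40" --pt "0 0 0 0 0 0 40" --pt "0 0 0 0 0 -10 40" --pt "0 0 0 0 0 -25 40" --pt "0 0 0 0 0 -45 40" --pt "0 0 0 0 0 -70 40" --pt "0 0 0 0 0 -95 40" --pt "0 0 0 0 0 -110 40"

```text
time: 51.9
position: [0.4823, 0.3631, 0.0857]
tool_rot: [-2.362, -2.07, -0.005]
ft_force: [0.6, 0.2, -1.1]
grip_width: 0.552
```

```bash
python3 - <<'E'
from h import *
p=slot(.004);plan([(*p,.07,5.7)])
E
```

```text
t 51.90 tip [0.4823 0.363  0.121 ] yaw -7.5 F [ 0.5912  0.2152 -1.1351] w 48.1 q7 -0.70
(np.float64(0.5490027210010254), np.float64(-0.2991197777201551), 0.07, 5.7) -> [0.1, -0.1, -13.2] [-647.8, 152.9, 49.6]
```

step_arm --pt "0 0 -1 -50 12 0 40" --pt "0 0 -3 -108 25 0 40" --pt "0 0 -5 -166 39 0 40" --pt "0 0 -7 -224 53 0 40" --pt "0 0 -9 -282 66 0 40" --pt "0 0 -11 -340 80 0 40" --pt "0 0 -13.2 -398 94 0 40" --pt "0 0 -13.2 -456 107 0 40"

```text
time: 52.9
position: [0.5279, -0.1053, 0.0837]
tool_rot: [2.108, 2.329, 0.002]
ft_force: [0.1, -1.0, 0.1]
grip_width: 0.549
```

```bash
python3 - <<'E'
from h import *
p=slot(.004);plan([(*p,.07,5.7)])
E
```

```text
t 52.90 tip [ 0.5278 -0.1054  0.119 ] yaw 5.7 F [ 0.087  -1.0331  0.0528] w 47.8 q7 0.38
(np.float64(0.5490027210010254), np.float64(-0.2991197777201551), 0.07, 5.7) -> [0.1, -0.0, -0.0] [-195.0, 1.7, 48.9]
```

step_arm --pt "0 0 0 -55 1 5 40" --pt "0 0 0 -110 1 15 40" --pt "0 0 0 -160 1 25 40" --pt "0 0 0 -190 1 40 40" --pt "0 0 0 -197 1 49 40" --pt "0 0 0 -197 1 49 40" --pt "0 0 0 -197 1 49 40" --pt "0 0 0 -197 1 49 40"

```text
time: 53.9
position: [0.5491, -0.298, 0.0347]
tool_rot: [2.106, 2.331, 0.002]
ft_force: [-0.6, -1.1, -0.8]
grip_width: 0.547
```

```bash
python3 - <<'E'
from h import *
p=slot(.004);plan([(*p,.0098,5.7)])
im=grab("side"); crop(np.clip(im.astype(float)*1.3,0,255).astype(np.uint8),260,220,440,384,4,"u8")
E
```

```text
t 53.90 tip [ 0.5491 -0.2981  0.07  ] yaw 5.8 F [-0.615  -1.0731 -0.7659] w 47.6 q7 0.83
(np.float64(0.5490027210010254), np.float64(-0.2991197777201551), 0.0098, 5.7) -> [0.1, -0.0, 0.1] [-1.1, -0.3, 60.2]
```

View pics/u8.png

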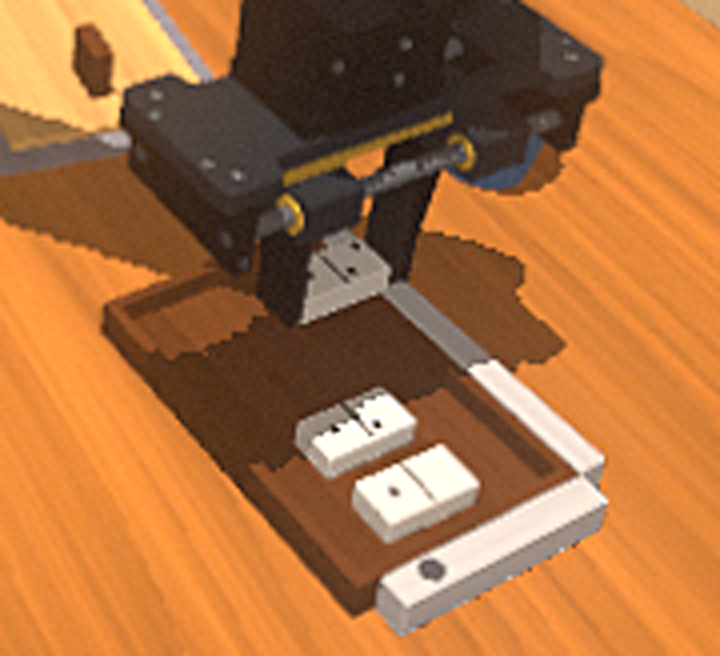

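step_arm --pt "0 0 0 -0.5 -0.3 15 40" --pt "0 0 0 -0.5 -0.3 35 40" --pt "0 0 0 -0.5 -0.3 52 40" --pt "0 0 0 -0.5 -0.3 59 40" --pt "0 0 0 -0.5 -0.3 60 40" --pt "0 0 0 -0.5 -0.3 60 50" --pt "0 0 0 -0.5 -0.3 60 60" --pt "0 0 0 -0.5 -0.3 60 60"

```text
time: 54.95
position: [0.5481, -0.3002, -0.026]
tool_rot: [2.109, 2.328, 0.0]
ft_force: [-0.4, -0.4, 0.5]
grip_width: 0.668
```

step_arm --pt "0 0 0 0 0 0 60" --pt "0 0 0 0 0 -15 60" --pt "0 0 0 0 0 -50 60" --pt "0 0 0 20 0 -85 60" --pt "0 0 1 70 -10 -90 60" --pt "0 0 3 128 -20 -90 60" --pt "0 0 4 186 -30 -90 60" --pt "0 0 5.7 244 -42 -90 60"

```text
time: 55.95
position: [0.482, -0.0598, 0.065]
tool_rot: [2.223, 2.219, 0.003]
ft_force: [0.1, 1.0, 0.9]
grip_width: 0.689
```

```bash
python3 - <<'E'
from h import *
plan([(.4843,.400,.085,.2)])
im=grab("side"); crop(np.clip(im.astype(float)*1.3,0,255).astype(np.uint8),260,220,440,384,4,"u9")
E
```

```text
t 55.95 tip [ 0.482  -0.0599  0.1003] yaw -0.1 F [0.1219 1.0435 0.8581] w 59.9 q7 0.13
(0.4843, 0.4, 0.085, 0.2) -> [0.1, -0.0, -0.3] [459.8, 1.3, 15.7]
```

View pics/u9.png

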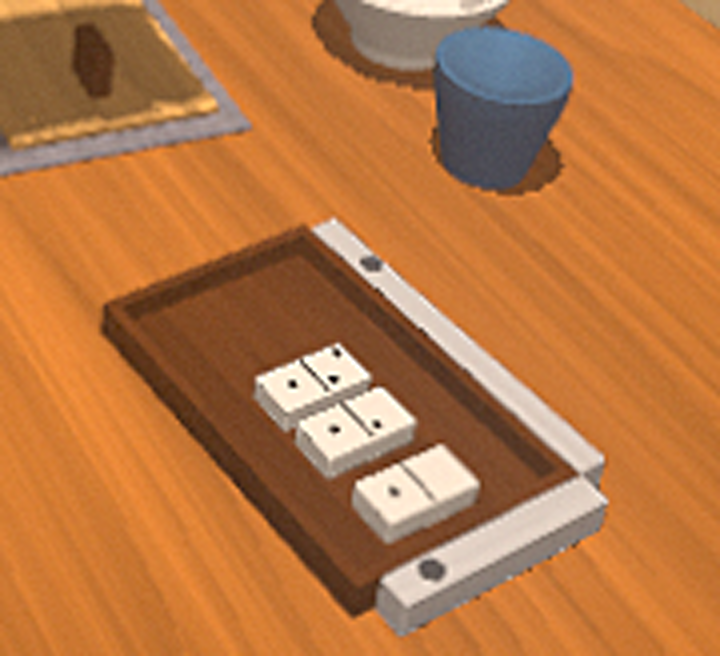

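step_arm --pt "0 0 0 60 0 0 60" --pt "0 0 0 120 0 0 60" --pt "0 0 0 180 0 0 60" --pt "0 0 0 240 1 0 60" --pt "0 0 0 300 1 5 60" --pt "0 0 0 360 1 10 60" --pt "0 0 0 415 1 15 60" --pt "0 0 0 462 1 15 60"

```text
time: 57.0
position: [0.4834, 0.4027, 0.0496]
tool_rot: [2.221, 2.222, 0.001]
ft_force: [-0.2, -0.3, 0.8]
grip_width: 0.691
```

```bash
python3 - <<'E'
from h import *
plan([(.4843,.400,.0085,.2)])
E
```

```text
t 57.00 tip [0.4834 0.4027 0.0849] yaw 0.0 F [-0.199  -0.2832  0.7674] w 60.1 q7 -0.59
(0.4843, 0.4, 0.0085, 0.2) -> [0.0, -0.0, -0.2] [-2.7, 0.9, 76.4]
```

step_arm --pt "0 0 0 -1 0.7 10 60" --pt "0 0 0 -1 0.7 35 60" --pt "0 0 0 -1 0.7 60 60" --pt "0 0 0 -1 0.7 72 60" --pt "0 0 0 -1 0.7 76 60" --pt "0 0 0 -1 0.7 76 45" --pt "0 0 0 -1 0.7 76 40" --pt "0 0 0 -1 0.7 76 40"

```text
time: 58.0
position: [0.4848, 0.4, -0.0259]
tool_rot: [2.222, 2.221, 0.003]
ft_force: [-0.2, 0.6, 3.2]
grip_width: 0.548
```

step_arm --pt "0 0 0 0 0 0 40" --pt "0 0 0 0 0 0 40" --pt "0 0 0 0 0 -10 40" --pt "0 0 0 0 0 -25 40" --pt "0 0 0 0 0 -45 40" --pt "0 0 0 0 0 -70 40" --pt "0 0 0 0 0 -95 40" --pt "0 0 0 0 0 -110 40"

```text
time: 59.0
position: [0.4849, 0.4002, 0.0857]
tool_rot: [-2.222, -2.22, -0.005]
ft_force: [-0.0, 0.2, -0.3]
grip_width: 0.548
```

```bash
python3 - <<'E'
from h import *
p=slot(.036);plan([(*p,.07,5.7)])
E
```

```text
t 59.00 tip [0.4848 0.4001 0.121 ] yaw -0.0 F [-0.0495  0.1828 -0.2784] w 47.7 q7 -0.60
(np.float64(0.545824489009229), np.float64(-0.26727799948139586), 0.07, 5.7) -> [0.1, -0.1, -5.7] [-667.5, 61.3, 49.6]
```

step_arm --pt "0 0 0 -50 5 0 40" --pt "0 0 -1 -108 10 0 40" --pt "0 0 -2 -166 15 0 40" --pt "0 0 -3 -224 20 0 40" --pt "0 0 -4 -282 26 0 40" --pt "0 0 -5 -340 31 0 40" --pt "0 0 -5.7 -398 36 0 40" --pt "0 0 -5.7 -456 42 0 40"

```text
time: 60.0
position: [0.5258, -0.0581, 0.0837]
tool_rot: [2.109, 2.329, 0.002]
ft_force: [1.3, 1.1, 0.0]
grip_width: 0.551
```

```bash
python3 - <<'E'
from h import *
p=slot(.036);plan([(*p,.07,5.7)])
E
```

```text
t 60.00 tip [ 0.5257 -0.0581  0.119 ] yaw 5.7 F [1.3294 1.0934 0.0377] w 47.9 q7 0.28
(np.float64(0.545824489009229), np.float64(-0.26727799948139586), 0.07, 5.7) -> [0.1, -0.1, -0.0] [-210.2, -0.8, 48.8]
```

step_arm --pt "0 0 0 -55 0 5 40" --pt "0 0 0 -110 0 15 40" --pt "0 0 0 -165 0 25 40" --pt "0 0 0 -205 -1 40 40" --pt "0 0 0 -212 -1 49 40" --pt "0 0 0 -212 -1 49 40" --pt "0 0 0 -212 -1 49 40" --pt "0 0 0 -212 -1 49 40"

```text
time: 61.0
position: [0.5466, -0.2658, 0.0346]
tool_rot: [2.106, 2.331, 0.002]
ft_force: [-0.6, 0.6, -1.1]
grip_width: 0.548
```

```bash
python3 - <<'E'
from h import *
p=slot(.036);plan([(*p,.0098,5.7)])
im=grab("side"); crop(np.clip(im.astype(float)*1.3,0,255).astype(np.uint8),260,220,440,384,4,"u10")
E
```

```text
t 61.00 tip [ 0.5466 -0.2658  0.0699] yaw 5.8 F [-0.6237  0.6215 -1.0753] w 47.6 q7 0.79
(np.float64(0.545824489009229), np.float64(-0.26727799948139586), 0.0098, 5.7) -> [0.1, -0.0, 0.1] [-1.4, -1.0, 60.1]
```

View pics/u10.png

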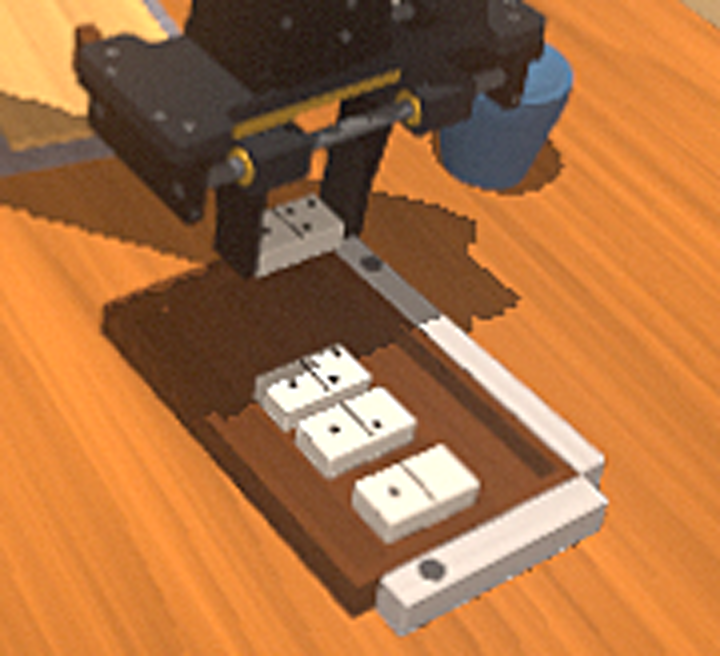

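step_arm --pt "0 0 0 -0.5 -0.8 15 40" --pt "0 0 0 -0.5 -0.8 35 40" --pt "0 0 0 -0.5 -0.8 52 40" --pt "0 0 0 -0.5 -0.8 59 40" --pt "0 0 0 -0.5 -0.8 60 40" --pt "0 0 0 -0.5 -0.8 60 50" --pt "0 0 0 -0.5 -0.8 60 60" --pt "0 0 0 -0.5 -0.8 60 60"

```text
time: 62.05
position: [0.5452, -0.2682, -0.0259]
tool_rot: [2.109, 2.328, 0.0]
ft_force: [-0.7, 1.3, -0.2]
grip_width: 0.666
```

step_arm --pt "0 0 0 0 0 0 60" --pt "0 0 0 0 0 -15 60" --pt "0 0 0 0 0 -50 60" --pt "0 0 0 20 0 -85 60" --pt "0 0 1 70 -10 -90 60" --pt "0 0 3 128 -20 -90 60" --pt "0 0 4 186 -30 -90 60" --pt "0 0 5.6 244 -42 -90 60"

```text
time: 63.05
position: [0.4791, -0.0278, 0.0651]
tool_rot: [2.221, 2.221, 0.003]
ft_force: [0.4, 0.6, -0.7]
grip_width: 0.686
```

```bash
python3 - <<'E'
from h import *
plan([(.4898,.4325,.085,.2)])
im=grab("side"); crop(np.clip(im.astype(float)*1.3,0,255).astype(np.uint8),260,220,440,384,4,"u11")
im=grab("top"); crop(im,95,185,195,260,7,"u11t")
E
```

```text
t 63.05 tip [ 0.479  -0.0278  0.1004] yaw -0.0 F [ 0.4141  0.5807 -0.6782] w 59.7 q7 0.05
(0.4898, 0.4325, 0.085, 0.2) -> [0.1, -0.1, -0.2] [460.3, 10.6, 15.9]
```

View pics/u11.png

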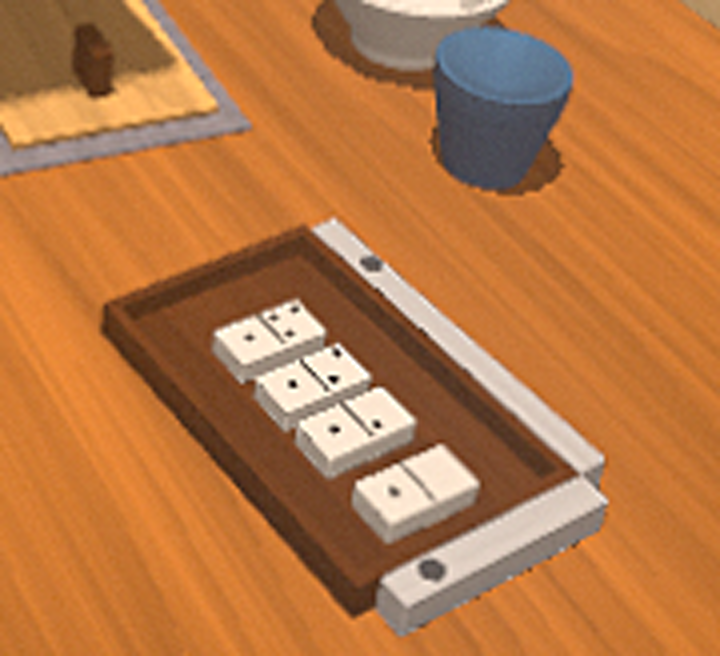

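View pics/u11t.png

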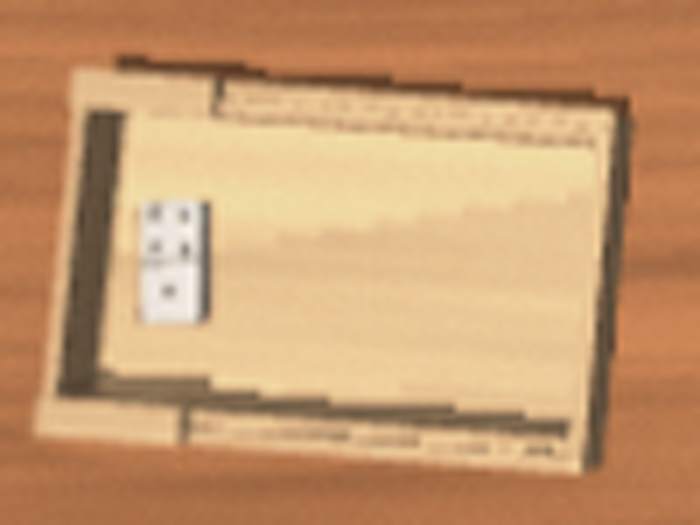

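step_arm --pt "0 0 0 60 1 0 60" --pt "0 0 0 120 3 0 60" --pt "0 0 0 180 4 0 60" --pt "0 0 0 240 6 0 60" --pt "0 0 0 300 7 5 60" --pt "0 0 0 360 8 10 60" --pt "0 0 0 415 10 15 60" --pt "0 0 0 461 11 15 60"

```text
time: 64.15
position: [0.4901, 0.4334, 0.0494]
tool_rot: [2.219, 2.223, 0.001]
ft_force: [0.5, -0.5, 0.3]
grip_width: 0.692
```

```bash
python3 - <<'E'
from h import *
plan([(.4898,.4325,.0085,.2)])
E
```

```text
t 64.15 tip [0.4901 0.4334 0.0847] yaw 0.1 F [ 0.5221 -0.4676  0.3215] w 60.2 q7 -0.59
(0.4898, 0.4325, 0.0085, 0.2) -> [0.0, -0.0, -0.1] [-0.9, -0.4, 76.2]
```

step_arm --pt "0 0 0 0 -0.4 10 60" --pt "0 0 0 0 -0.4 35 60" --pt "0 0 0 0 -0.4 60 60" --pt "0 0 0 0 -0.4 72 60" --pt "0 0 0 0 -0.4 76 60" --pt "0 0 0 0 -0.4 76 45" --pt "0 0 0 0 -0.4 76 40" --pt "0 0 0 0 -0.4 76 40"

```text
time: 65.15
position: [0.4899, 0.432, -0.0259]
tool_rot: [2.22, 2.223, 0.003]
ft_force: [-0.3, -0.7, 2.4]
grip_width: 0.547
```

step_arm --pt "0 0 0 0 0 0 40" --pt "0 0 0 0 0 0 40" --pt "0 0 0 0 0 -10 40" --pt "0 0 0 0 0 -25 40" --pt "0 0 0 0 0 -45 40" --pt "0 0 0 0 0 -70 40" --pt "0 0 0 0 0 -95 40" --pt "0 0 0 0 0 -110 40"

```text
time: 66.15
position: [0.49, 0.4322, 0.0858]
tool_rot: [-2.22, -2.222, -0.005]
ft_force: [0.0, 0.8, -0.1]
grip_width: 0.55
```

```bash
python3 - <<'E'
from h import *
p=slot(.066);plan([(*p,.07,5.7)])
E
```

```text
t 66.15 tip [0.4899 0.4321 0.1211] yaw 0.1 F [ 0.0104  0.7536 -0.0575] w 47.9 q7 -0.61
(np.float64(0.5428448965169198), np.float64(-0.23742633238255906), 0.07, 5.7) -> [0.1, -0.1, -5.6] [-669.8, 52.1, 49.6]
```

step_arm --pt "0 0 0 -50 4 0 40" --pt "0 0 -1 -108 8 0 40" --pt "0 0 -2 -166 13 0 40" --pt "0 0 -3 -224 17 0 40" --pt "0 0 -4 -282 22 0 40" --pt "0 0 -5 -340 26 0 40" --pt "0 0 -5.6 -398 31 0 40" --pt "0 0 -5.6 -456 35 0 40"

```text
time: 67.15
position: [0.5247, -0.0261, 0.0837]
tool_rot: [2.109, 2.329, 0.002]
ft_force: [0.4, -0.0, -1.1]
grip_width: 0.549
```

```bash
python3 - <<'E'
from h import *
p=slot(.066);plan([(*p,.07,5.7)])
im=grab("side"); crop(np.clip(im.astype(float)*1.3,0,255).astype(np.uint8),200,140,440,384,2.5,"u12")
E
```

```text
t 67.15 tip [ 0.5247 -0.0261  0.119 ] yaw 5.7 F [ 0.3522 -0.0095 -1.0903] w 47.8 q7 0.21
(np.float64(0.5428448965169198), np.float64(-0.23742633238255906), 0.07, 5.7) -> [0.1, -0.1, -0.0] [-212.1, -2.9, 48.8]
```

View pics/u12.png

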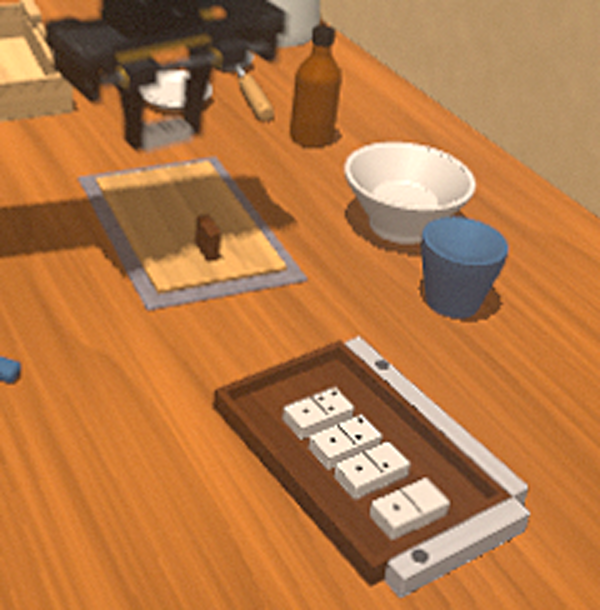

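step_arm --pt "0 0 0 -55 -1 0 40" --pt "0 0 0 -110 -1 10 40" --pt "0 0 0 -165 -2 25 40" --pt "0 0 0 -205 -3 40 40" --pt "0 0 0 -214 -3 49 40" --pt "0 0 0 -214 -3 49 40" --pt "0 0 0 -214 -3 49 40" --pt "0 0 0 -214 -3 49 40"

```text
time: 68.2
position: [0.5437, -0.2359, 0.0346]
tool_rot: [2.106, 2.331, 0.002]
ft_force: [0.4, -0.4, -1.1]
grip_width: 0.547
```

```bash
python3 - <<'E'
from h import *
p=slot(.066);plan([(*p,.0098,5.7)])
im=grab("side"); crop(np.clip(im.astype(float)*1.3,0,255).astype(np.uint8),260,220,440,384,4,"u13")
E
```

```text
t 68.20 tip [ 0.5436 -0.2359  0.0699] yaw 5.8 F [ 0.3524 -0.3515 -1.136 ] w 47.6 q7 0.74
(np.float64(0.5428448965169198), np.float64(-0.23742633238255906), 0.0098, 5.7) -> [0.1, -0.0, 0.1] [-1.5, -1.1, 60.1]
```

View pics/u13.png

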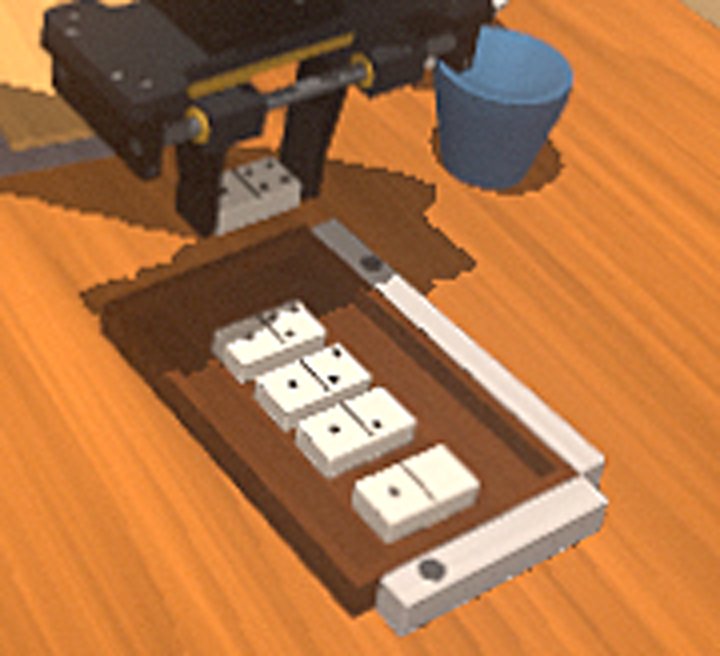

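step_arm --pt "0 0 0 0 -0.8 15 40" --pt "0 0 0 0 -0.8 35 40" --pt "0 0 0 0 -0.8 52 40" --pt "0 0 0 0 -0.8 59 40" --pt "0 0 0 0 -0.8 60 40" --pt "0 0 0 0 -0.8 60 50" --pt "0 0 0 0 -0.8 60 60" --pt "0 0 0 0 -0.8 60 60"

```text
time: 69.25
position: [0.5422, -0.2378, -0.0259]
tool_rot: [2.109, 2.328, 0.0]
ft_force: [-0.8, 0.0, -0.6]
grip_width: 0.671
```

step_arm --pt "0 0 0 0 0 0 60" --pt "0 0 0 0 0 -15 60" --pt "0 0 0 0 0 -50 60" --pt "0 0 0 20 0 -100 60" --pt "0 0 0 70 -10 -150 60" --pt "0 0 0 128 -20 -150 60" --pt "0 0 0 186 -30 -150 60" --pt "0 0 0 244 -42 -150 60"

```text
time: 70.25
position: [0.4759, 0.0028, 0.1254]
tool_rot: [2.109, 2.328, 0.005]
ft_force: [0.1, 1.5, -0.2]
grip_width: 0.686
```

step_arm --pt "0 0 0 60 -6 0 60" --pt "0 0 0 120 -12 0 60" --pt "0 0 0 180 -12 0 60" --pt "0 0 0 240 -12 0 60" --pt "0 0 0 240 -12 0 60" --pt "0 0 0 240 -12 0 60" --pt "0 0 0 240 -12 0 60" --pt "0 0 0 240 -12 0 60"

```text
time: 71.25
position: [0.441, 0.2373, 0.1243]
tool_rot: [-2.112, -2.326, -0.001]
ft_force: [-0.2, -0.4, 0.6]
grip_width: 0.688
```

```bash
python3 - <<'E'
from h import *
plan([])
im=grab("side","s2"); crop(np.clip(im.astype(float)*1.3,0,255).astype(np.uint8),200,200,440,384,3.3,"v1")
im=grab("top","t2"); crop(np.clip(im.astype(float)*1.3,0,255).astype(np.uint8),310,140,440,250,6,"v2"); cv2.imwrite("pics/v3.png",im)
E
```

```text
t 71.25 tip [0.441  0.2373 0.1596] yaw 5.5 F [-0.2037 -0.3737  0.5874] w 59.8 q7 -0.43
```

View pics/v1.png

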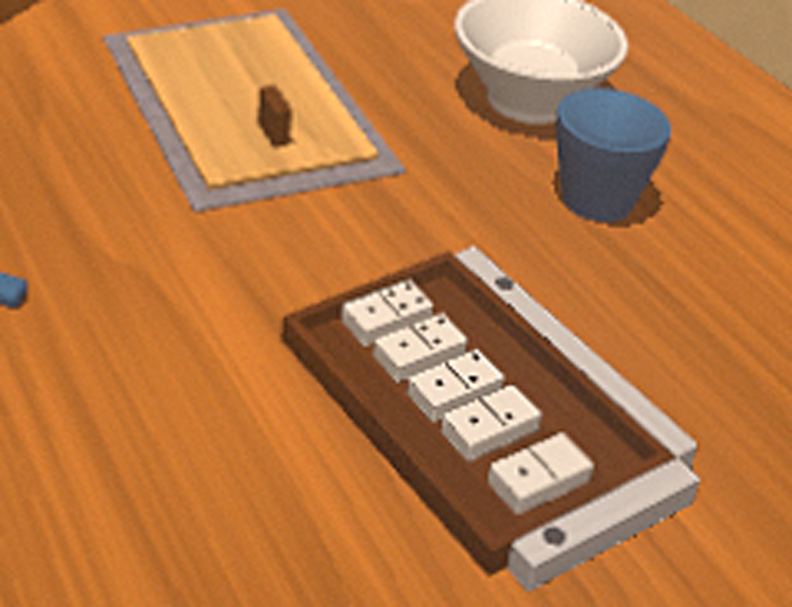

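View pics/v2.png

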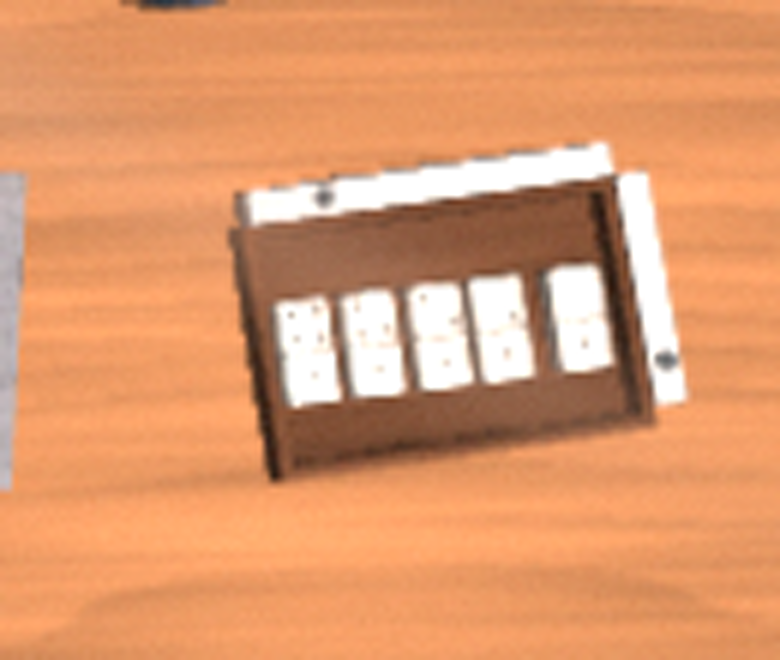

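View pics/v3.png

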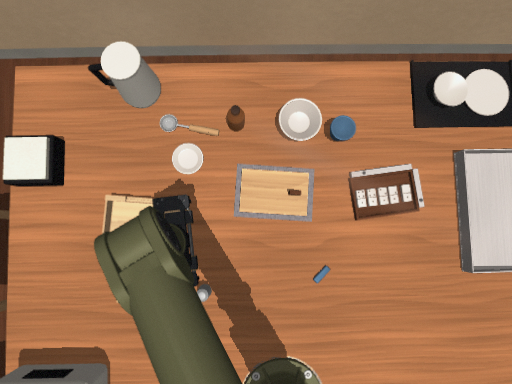

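```bash
python3 - <<'E'
from h import *
t=grab("top","t3"); k=6
c=cv2.resize(t[155:230,225:325],None,fx=k,fy=k,interpolation=cv2.INTER_CUBIC)
h=cv2.cvtColor(c,cv2.COLOR_BGR2HSV); m=(h[...,1]>70).astype(np.uint8)*255
grey=(h[...,1]<=60).astype(np.uint8)*255
def rect(mask,z,x0,y0,lo):
    for q in cv2.findContours(mask,0,2)[0]:
        a=cv2.contourArea(q)
        if a<lo: continue
        b=cv2.boxPoints(cv2.minAreaRect(q)); P=plane("top",(b+.5)/k-.5+[x0,y0],z)
        e=[np.linalg.norm(P[i]-P[i-1]) for i in range(4)];i=int(np.argmax(e));d=P[i]-P[i-1]
        print(P.mean(0),np.round(e[:2],4),np.degrees(np.arctan2(d[1],d[0]))%180)
rect(grey,.002,225,155,20000)
g=cv2.morphologyEx(grey,cv2.MORPH_CLOSE,np.ones((3,3)))
fl=cv2.bitwise_and(m,cv2.drawContours(np.zeros_like(m),[max(cv2.findContours(g,0,2)[0],key=cv2.contourArea)],0,255,-1))
fl=cv2.erode(fl,np.ones((3,3)));fl=cv2.morphologyEx(fl,cv2.MORPH_OPEN,np.ones((25,25)));rect(fl,.008,225,155,20000)
t1=cv2.imread("pics/p16t.png")
def cp(U,x0,y0,k): U=np.float64(U); return (U+.5)/k-.5+[x0,y0]
T=plane("top",cp([(246,229),(616,180),(653,424),(283,480)],310,140,6),.018);print("tray",T.mean(0)[:2],"home",HC,[np.linalg.norm(T[i]-T[i-1]) for i in range(4)])
print(ctrl.get_state()["time"])
E
```

```text
[0.5643 0.0053 0.002 ] [0.2191 0.1497] 85.27440501972328
[0.5646 0.0059 0.008 ] [0.189 0.122] 85.08778856209953
tray [ 0.5501 -0.3039] home [ 0.5494 -0.3031] [np.float64(0.11794828109906852), np.float64(0.17855925816863008), np.float64(0.1157919229473452), np.float64(0.17744391152985672)]
71.4
```

The lid is within 1 mm and 0.2° of the mat, and the tray is about 1 mm from the home I estimated. All five tiles lie flat in it, so I'm handing in.

```bash
python3 -c "
from bench import ctrl
print(ctrl.close_job())"
```

```text
the job is handed in; nothing more can be done
None
```

I pushed the tray home, slid the large lid out and laid it handle up on the mat, then moved all five tiles into the tray. I handed in at about 71 s; no verdict was reported.

**Last checks (top and side pictures just before handing in):**
- **Lid:** its centre is within 1 mm of the mat's and its direction within 0.2°. It was released with nothing touching it.
- **Tray:** it looks snug against both bars, and its measured centre is about 1 mm from the home I estimated from the bars. Both are good only to the camera's 1–2 mm.
- **Tiles:** all five lie flat in a row on the tray floor, none stacked. I judged this by eye, without measuring tilt.
- **Other table things:** the rest stood where they were. I did not measure each one, and the arm partly hid the shaker and box.

**What disagreed:** the reported tool position lies about 35 mm beyond the real fingertips. My first tray push passed over the tray without touching it. Both the pictures and a light touch on the table (about 22 N) confirmed the offset, and I corrected every later move for it. I saw no knock to the tray and no grip slip.

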